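# Hang the large flange ring on the keeper hook

### The arm

A 6-joint arm with a two-finger parallel gripper is mounted at the origin on a cart in front of the work surface, level with it; the furniture and walls round the work are solid. World frame = base frame: x ahead of the robot, y to its left, z up, the work surface at z = 0. Lengths are in mm, angles in rad, forces in N, time in s.
With the tool pointing down it reaches from about 350 to 950 mm from the base axis. Payload 17.4 kg.
Tool frame: the origin (TCP) lies on the centre line of the jaws, within the pads' length; the fingertips stand 22 mm ahead of it and the grasp point (between the pads) lies 3 mm ahead of it; z points along the fingers, y is the direction in which the jaws open and shut (so a half turn about z gives the same grasp; the last joint's range is limited). The gripper opens to 93 mm and grips with 3 to 60 N. Pads are 15 mm wide; open, the fingers measure 128 mm over their backs; the gripper's body (75 mm by 188 mm) begins 65 mm behind the grasp point.
Start: joints at [-1.22, 0.116, 1.442, -0, 1.584, -0.038], TCP at [255.869, -624.631, 240.646] pointing down, gripper open.
Joint ranges: [-2.83, 2.83], [-0.83, 2.19], [0.07, 2.5], [-1.14, 4.28], [0.01, 3], [-2.97, 2.97]. Speed limits (rad/s): [1.89, 1.89, 2.22, 3.14, 3.14, 3.14].

### API

Orientations are given as a unit quaternion [x, y, z, w].
In Python, from workcell import env, optics, order gives the robot as it stands.
- The arm moves only by the tool play_rows, never from a script. Its argument "steps" is a list of rows, each a list of 3 entries, a list of its own where there are three numbers: the opening in per cent of the stroke, from 0 (shut) to 100 (fully open), then the shift along the tool's x, y, z in m, then the turn, a rotation vector about the tool's x, y, z in rad. In form: [[jaw, [dx, dy, dz], [rx, ry, rz]], ...]. A call has exactly 10 rows; each row shifts and turns the pose as measured when the row begins, along the tool's axes as they then stand; what a row does not reach is not made up. A row lasts 1/12 s, in which the tool goes at most 41.7 mm and 7.16 degrees, less where a joint would pass 70% of its speed; a pose out of reach is approached as far as the arm can. A call is refused whole if a number of a shift passes 0.0417 or a number of a turn 0.125, either way. A call with a gripper value outside its range is refused whole. The fingers move at their own pace and stop on an object; the grip force is fixed at half the most. Time passes only in rows, so rows that do not move let the fingers close, or fill a call up. It gives the time, the measured TCP pose, the force and the opening at its end, in the units of the state.
- env.state(): the state, without advancing time (a new reading comes with each control period).
- optics.snapshot(name): name is "scene" or "side" or "wrist"; returns the picture (480x640x3 uint8, red, green, blue); there is no depth.
- optics.camera_info(name): a dict with "fx", "fy", "cx", "cy" (pixels), "k1" (the pictures are not rectified: a ray, as slopes to the right and down, at radius r is drawn at 1 + k1 r^2 times it, then the intrinsics apply), "world_from_camera" (4x4, takes a point from camera to world coordinates); the wrist camera has in their place "mount" (4x4, takes a point from camera to tool coordinates, whose origin is the TCP and whose axes are the flange's). Camera axes: x right, y up, looking along -z (the intrinsics and any distortion apply to the point x, -y, -z); pixel columns grow to the right and rows downward; lengths in mm; the calibration is good to about 2 mm. A picture is of the moment at which its call begins: read the wrist's pose just before it. camera_info takes no time and is no camera call.
- order.finish_job(): hands the job in, once; it reports no verdict.
Trained networks look in the newest picture that a camera, given by its name, has taken for a name from the list of things; names that differ only in an ending like _2 or _b are one class to them, and where a whole thing is asked for, a point or a joint stands for the part that bears it (a point fixed in the world has none). Each returns a list of dicts, best first, with "confidence" (0 to 1); they miss things now and then, are a little off and sometimes report something else, mostly with a low value. They report only what shows in the picture. A call takes as long as a camera call.
- optics.spot_in(camera, label): "uv" ([column, row] in pixels, amid what is visible of it).
- optics.cut_out(camera, label): "region" (480x640 bool, what is visible of it) and "uv" ([column, row] in pixels, amid what is visible of it).
The state is a dict: "t": time; "q": joint angles; "dq": joint speeds; "tau": joint torques, N m; "tool_pos": TCP position; "tcp_rot": TCP orientation; "wrist_force": force on the tool from outside, world axes, zero at the start; "wrist_torque": the same for the moment, N m; "gripper_width": opening from 0.0 (shut) to 1.0 (fully open).
Only numpy, scipy, OpenCV 4.12 (cv2) and the standard library are available. Lean on these libraries where they do the work, as an engineer would, in place of code of your own. Each camera call takes 0.05 s, during which the arm holds its last target.

### The job

The clean flange rings have to be hung up. Lift the larger of the two metal rings out of the rack by its rim, bring it over the tip of the hook on the stand so that the hook goes through the ring, press the rim gently down past the sprung keeper to the bottom of the hook, so that the keeper snaps shut above it, and, still holding the ring, bear down with about 10 N for half a second to prove that the hand-tightened hook carries. Then let go and leave the ring hanging still; never load the hook or keeper with more than 18 N, and leave the smaller ring and everything else as it stands.

Things in the scene. Friction and masses are not known exactly. Their poses are not given: they have to be found in the camera images.
- ring_large: Larger aluminium flange ring, flat, with small bolt holes: 150 mm outside, 126 mm inside (rim 12 mm wide), 9 mm thick, 0.16 to 0.28 kg, on edge in a rack slot. Origin at its centre (empty; mid-rim is 69 mm away); x = its axis, across the 9 mm; z up. Grip the rim across its thickness, 30 to 40 mm sideways from the top, so that the hook has room under the top.
- ring_small: The smaller flange ring, 110 mm outside, 88 mm inside, 9 mm thick, in another slot of the rack. Origin at its centre. It stays where it is.
- rack: Grey slotted rack, fixed, 150 (x) x 100 (y) x 35 mm high. Origin at the middle of its underside. Two toothed rails run along x, 36 mm either side of the middle. The rings stand across both rails in slots 11 mm wide at x = -42 and +42 mm, 17 mm deep; they lift straight up out of them.
- stand: Laboratory stand, fixed: grey base plate (x -40 to +150, y -55 to +55, 13 mm high), upright 12 mm rod at x = +110 mm, 331 mm high, with a boss head that carries a steel J-hook pointing to the stand's -x. Origin on the bench straight below the middle of the hook's bowl; z up. The boss is clamped by hand, so the hook's HEIGHT IS NOT REPORTED: see hook_mid.
- hook_mid (a point): Point on the stand, 228 mm above its origin, same axes. The bottom of the bowl, where the rim comes to rest, is anywhere from 17 mm below to 17 mm above it: find it by touch or camera. The hook is 8 mm round bar, hard, within 6 mm of y = 0. The bowl is 24 mm wide inside (x -12 to +12), open upward. The tip in front leans outward, to x = -26 mm, and ends 38 mm above the bottom.
- hook_shank (a point): Point on the stand, 290 mm above its origin and 50 mm behind the bowl (x = +50 mm). The hook's shank rises from the back of the bowl to 66 mm above its bottom, then runs level back past here (its height shifts with the hook's) to the boss head, at x = +90 to +126 mm and up to 79 mm above the bottom of the bowl.
- keeper (a joint): Sprung steel flap across the hook's mouth: hinged at the shank (x = +10 mm, 47 mm above the bottom), slopes down 45 degrees to the inside of the tip. 0 = shut, up to 0.74 rad pushed down. A rim pressed straight down at x = -6 to +3 mm swings it aside against 1 to 4 N; when the rim is some 6 mm from the bottom it springs back to 0 over the rim, locking it in.
- jar_c: White sample jar with ribbed cap, 40 mm wide, 48 mm high; a bystander. Origin at the middle of its underside.

How it is judged:
By the outcome, as a careful person would: the job done as asked, in the order asked, and still so for the second after the job is handed in, with the robot touching nothing.
It also fails if it takes over 72 s, if anything falls off the work surface, if the arm or the gripper's body presses on something with over 40 N, if the wrist force passes 120 N, or if a joint passes its speed limit or range.

## Working session

There is one attempt and no reset: what is moved stays moved. The work goes in short steps, Python scripts to look and compute and a tool call to move; the robot and the scene stay as the last step left them, time stands still between calls to the robot, and variables do not carry over. Pictures are saved under pics/ and viewed, and the job is handed in when it is done.

Besides the shell and the picture viewer there is one more tool, called after ">>>" as name(argument=value, ...), one argument or row to a line, values as JSON. play_rows: Moves the arm, as the interface text tells. Its arguments: {"type":"object","properties":{"steps":{"type":"array","items":{"type":"array"}}},"required":["steps"]}

```bash
ls; mkdir -p pics; python3 - <<'E'
from workcell import env, optics, order
import cv2
print(env.state())
for n in ("scene","side","wrist"):
    im=optics.snapshot(n); cv2.imwrite(f"pics/{n}0.png",im[:,:,::-1]); print(n,optics.camera_info(n))
E
```

```text
pics
{'t': 0.0, 'q': array([-1.21984554e+00,  1.16500598e-01,  1.44226787e+00, -2.56349567e-05,
        1.58400925e+00, -3.77982957e-02]), 'dq': array([-8.50941189e-04,  7.37533007e-04, -1.29369112e-03, -2.77961887e-04,
       -5.22556690e-04,  7.58170808e-05]), 'tau': array([-3.88621746e-03, -7.21260095e+01, -6.22616673e+01,  7.78913707e-02,
        2.36925215e-02, -1.19438314e-04]), 'tool_pos': array([ 255.76950815, -624.46869187,  239.89369692]), 'tcp_rot': array([ 9.81168530e-01,  1.93152699e-01, -1.05057527e-04, -5.83285220e-04]), 'wrist_force': array([ 0.35468915, -1.01787587,  0.07181353]), 'wrist_torque': array([0.00593722, 0.00357151, 0.02242526]), 'gripper_width': 0.9980398049233324}
scene {'fx': 506.3030974821938, 'fy': 506.3030974821938, 'cx': 325.14586653019813, 'cy': 232.50674460462346, 'k1': -0.08319945117833769, 'world_from_camera': array([[-8.61508279e-01,  2.48545940e-01, -4.42750947e-01,
         1.36161436e+02],
       [-5.07662278e-01, -4.37248878e-01,  7.42356000e-01,
         9.65437728e+02],
       [-9.08278469e-03,  8.64313794e-01,  5.02870926e-01,
         6
[... 388 characters left out ...]
.02006815e-01,
         8.15202747e+02],
       [-5.40471325e-03,  7.86992271e-01,  6.16939183e-01,
         7.23424927e+02],
       [ 0.00000000e+00,  0.00000000e+00,  0.00000000e+00,
         1.00000000e+00]])}
wrist {'fx': 383.9540726693828, 'fy': 383.9540726693828, 'cx': 318.4812384292359, 'cy': 236.72850607007987, 'k1': -0.018901848611532348, 'mount': array([[ 2.27941192e-04,  9.57186007e-01,  2.89473481e-01,
         8.13371522e+01],
       [ 9.99999790e-01, -4.24650398e-05, -6.47016788e-04,
         7.40197016e-01],
       [-6.07022913e-04,  2.89473568e-01, -9.57185815e-01,
        -1.44336283e+02],
       [ 0.00000000e+00,  0.00000000e+00,  0.00000000e+00,
         1.00000000e+00]])}
```

View pics/scene0.png

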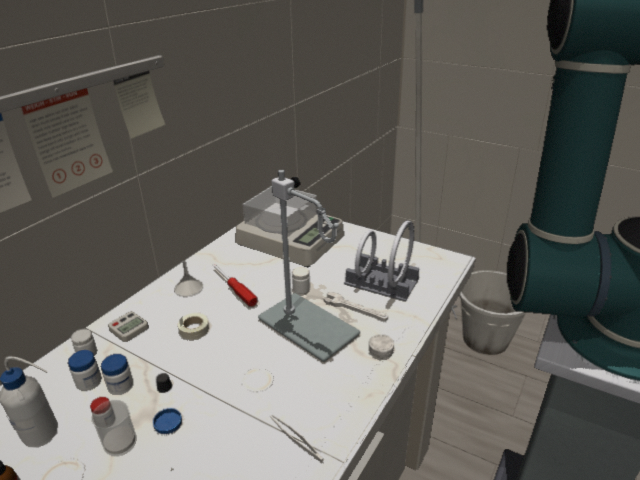

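View pics/side0.png

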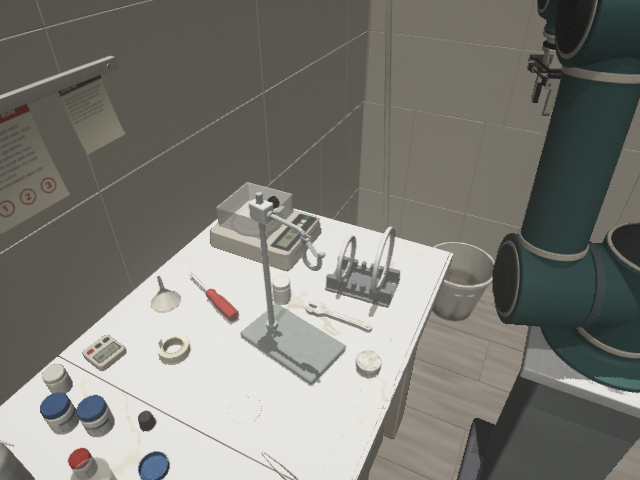

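View pics/wrist0.png

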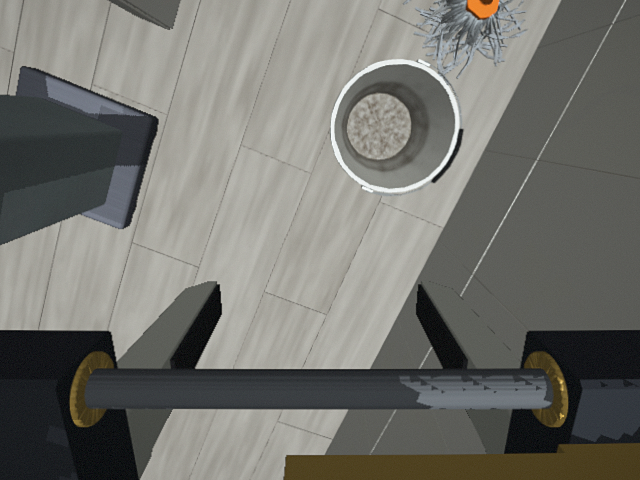

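The scene and side pictures show the rack at scene (383,275), with the large ring at (402,252) on its near/right side, and the stand base at (308,325) with the hook at about (325,225). The wrist camera sees only floor.

```bash
cat > h.py <<'E'
from workcell import env, optics, order
import numpy as np, cv2
from scipy.spatial.transform import Rotation as R
from scipy.optimize import least_squares
def pose(name,st=None):
    c=optics.camera_info(name)
    if name!='wrist': return c,np.array(c['world_from_camera'])
    st=st or env.state()
    T=np.eye(4);T[:3,:3]=R.from_quat(st['tcp_rot']).as_matrix();T[:3,3]=st['tool_pos']
    return c,T@np.array(c['mount'])
def proj(P,name,st=None,cT=None):
    c,T=cT or pose(name,st)
    p=(np.atleast_2d(P)-T[:3,3])@T[:3,:3]
    s=np.c_[p[:,0]/-p[:,2],-p[:,1]/-p[:,2]]
    s=s*(1+c['k1']*(s**2).sum(1))[:,None]
    return s*[c['fx'],c['fy']]+[c['cx'],c['cy']]
def ray(uv,name,st=None,cT=None):
    c,T=cT or pose(name,st)
    d=(np.array(uv,float)-[c['cx'],c['cy']])/[c['fx'],c['fy']]
    s=d.copy()
    for _ in range(20): s=d/(1+c['k1']*(s@s))
    v=T[:3,:3]@np.array([s[0],-s[1],-1]); return T[:3,3],v/np.linalg.norm(v)
def atz(uv,name,z,**k):
    o,v=ray(uv,name,**k); return o+v*(z-o[2])/v[2]
def tri(obs):
    A=np.zeros((3,3));b=np.zeros(3)
    for uv,n in obs:
        o,v=ray(uv,n);M=np.eye(3)-np.outer(v,v);A+=M;b+=M@o
    return np.linalg.solve(A,b)
E
python3 - <<'E'
from h import *
for n in ("scene","side"):
    im=optics.snapshot(n)
    for l in ("ring_large","ring_small","rack","stand","hook_mid","hook_shank","keeper","jar_c"):
        r=optics.cut_out(n,l); s=optics.spot_in(n,l)
        print(n,l,[(np.round(x['uv']),round(x['confidence'],2),x['region'].sum(), np.argwhere(x['region']).min(0)[::-1],np.argwhere(x['region']).max(0)[::-1]) for x in r[:2]],[(np.round(x['uv'],1),round(x['confidence'],2)) for x in s[:2]])
        if r: np.save(f"m_{n}_{l}.npy",r[0]['region'])
    im=optics.snapshot(n)
    np.save(f"im_{n}.npy",im)
    cv2.imwrite(f"pics/{n}_crop.png",cv2.resize(im[150:370,210:450,::-1],None,fx=3.2,fy=2.7*3.2/2.7*0.85,interpolation=cv2.INTER_CUBIC))
print(env.state()['t'])
E
```

```text
scene ring_large [(array([394., 254.]), 0.97, np.int64(732), array([388, 220]), array([413, 286]))] [(array([393.8, 254.7]), 0.7)]
scene ring_small [(array([362., 248.]), 0.97, np.int64(444), array([355, 230]), array([376, 275]))] [(array([361.8, 247.7]), 0.94)]
scene rack [(array([382., 281.]), 0.89, np.int64(1821), array([346, 254]), array([418, 301]))] [(array([381.6, 280.6]), 0.58), (array([299.5, 315. ]), 0.25)]
scene stand [(array([301., 314.]), 0.69, np.int64(5260), array([258, 170]), array([360, 360]))] [(array([302.2, 316.2]), 0.97)]
scene hook_mid [(array([302., 315.]), 0.67, np.int64(5195), array([258, 171]), array([359, 360]))] [(array([301.5, 317.1]), 0.81)]
scene hook_shank [(array([304., 314.]), 0.88, np.int64(5143), array([258, 170]), array([360, 360]))] [(array([301.4, 314. ]), 0.71)]
scene keeper [] []
scene jar_c [(array([296., 278.]), 0.61, np.int64(429), array([292, 267]), array([309, 293]))] [(array([300.4, 279.3]), 0.88), (array([380.5, 279.4]), 0.21)]
side ring_large [(array([381., 255.]), 0.59, np.int64(609), array([372, 226]), array([394, 293])), (array([285
[... 447 characters left out ...]
 array([240, 191]), array([344, 382])), (array([345., 258.]), 0.46, np.int64(452), array([337, 235]), array([356, 282]))] [(array([284.8, 328.7]), 0.83)]
side hook_mid [(array([288., 334.]), 0.8, np.int64(5777), array([241, 192]), array([344, 382]))] [(array([287.3, 330.5]), 0.83), (array([345.7, 259.4]), 0.5)]
side hook_shank [(array([284., 328.]), 0.58, np.int64(6078), array([240, 193]), array([344, 382]))] [(array([284.4, 332.7]), 0.6)]
side keeper [(array([310., 250.]), 0.49, np.int64(97), array([307, 239]), array([318, 256]))] [(array([314.1, 248.3]), 0.57)]
side jar_c [(array([284., 287.]), 0.65, np.int64(429), array([273, 276]), array([290, 302]))] [(array([283.8, 286.8]), 0.94)]
1.95
```

View crops.

```bash
python3 - <<'E'
import numpy as np,cv2
for n,(x,y) in dict(scene=(250,165),side=(230,185)).items():
    im=np.load(f"im_{n}.npy")
    cv2.imwrite(f"pics/{n}_c.png",cv2.resize(im[y:y+150,x:x+200,::-1],None,fx=4,fy=4,interpolation=cv2.INTER_CUBIC))
E
```

```text
(no output)
```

View pics/scene_c.png

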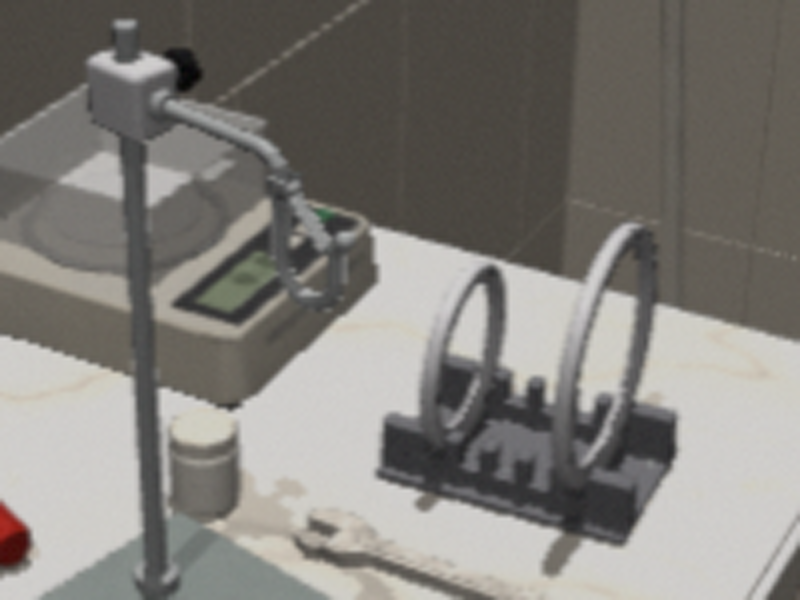

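View pics/side_c.png

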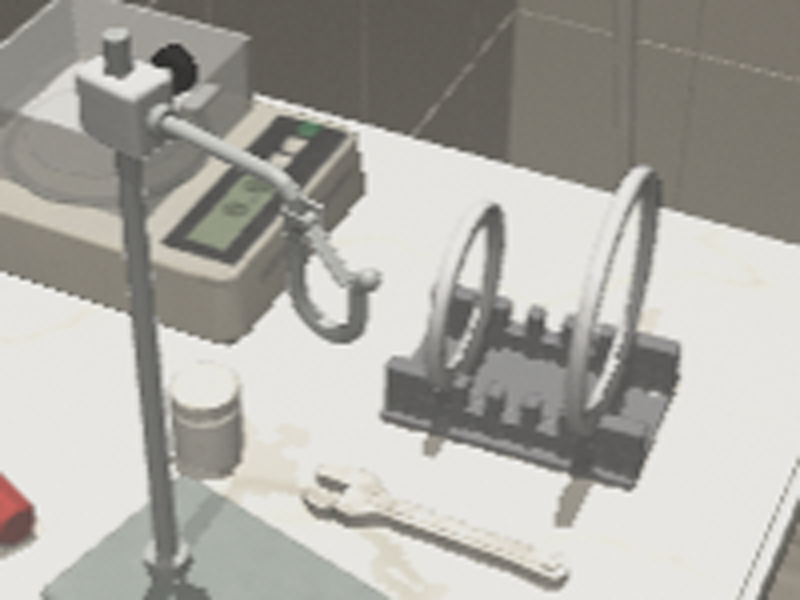

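```bash
python3 - <<'E'
import numpy as np,cv2
ims=[]
for n,(x,y) in dict(scene=(250,285),side=(233,300)).items():
    im=np.load(f"im_{n}.npy")[y:y+90,x:x+120,::-1]
    im=cv2.resize(im,None,fx=6,fy=6,interpolation=cv2.INTER_CUBIC)
    for i in range(0,120,10): cv2.putText(im,str(x+i),(i*6,8),0,.3,(0,0,255),1); cv2.line(im,(i*6,10),(i*6,14),(0,0,255),1)
    for i in range(0,90,10): cv2.putText(im,str(y+i),(0,i*6+4),0,.3,(0,0,255),1)
    cv2.imwrite(f"pics/{n}_p.png",im)
    x,y=dict(scene=(340,215),side=(320,220))[n]
    im=np.load(f"im_{n}.npy")[y:y+90,x:x+90,::-1]
    im=cv2.resize(im,None,fx=6,fy=6,interpolation=cv2.INTER_CUBIC)
    for i in range(0,90,10): cv2.putText(im,str(x+i),(i*6,8),0,.3,(0,0,255),1); cv2.line(im,(i*6,10),(i*6,14),(0,0,255),1)
    for i in range(0,90,10): cv2.putText(im,str(y+i),(0,i*6+4),0,.3,(0,0,255),1)
    cv2.imwrite(f"pics/{n}_r.png",im)
    x,y=dict(scene=(265,165),side=(245,185))[n]
    im=np.load(f"im_{n}.npy")[y:y+90,x:x+90,::-1]
    im=cv2.resize(im,None,fx=6,fy=6,interpolation=cv2.INTER_CUBIC)
    for i in range(0,90,10): cv2.putText(im,str(x+i),(i*6,8),0,.3,(0,0,255),1); cv2.line(im,(i*6,10),(i*6,14),(0,0,255),1)
    for i in range(0,90,10): cv2.putText(im,str(y+i),(0,i*6+4),0,.3,(0,0,255),1)
    cv2.imwrite(f"pics/{n}_h.png",im)
E
```

```text
(no output)
```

View pics/scene_p.png

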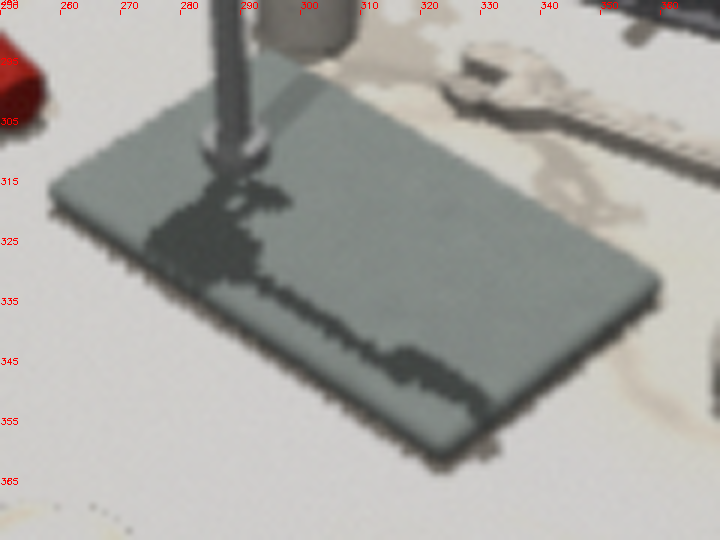

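View pics/side_p.png

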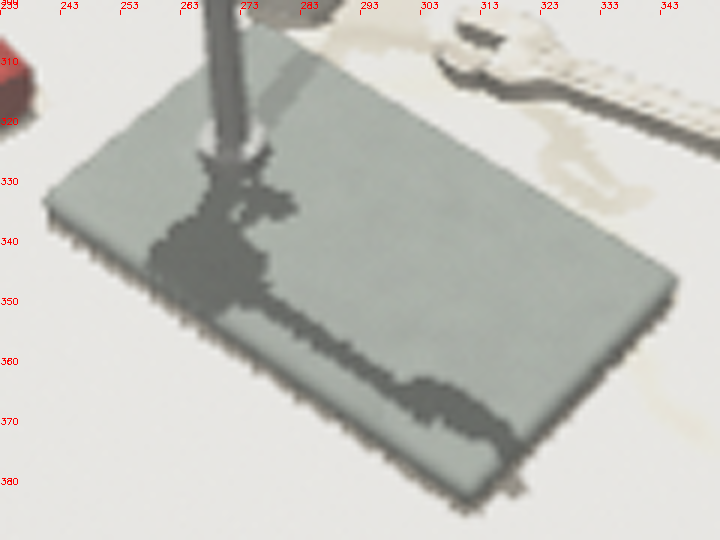

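View pics/scene_h.png

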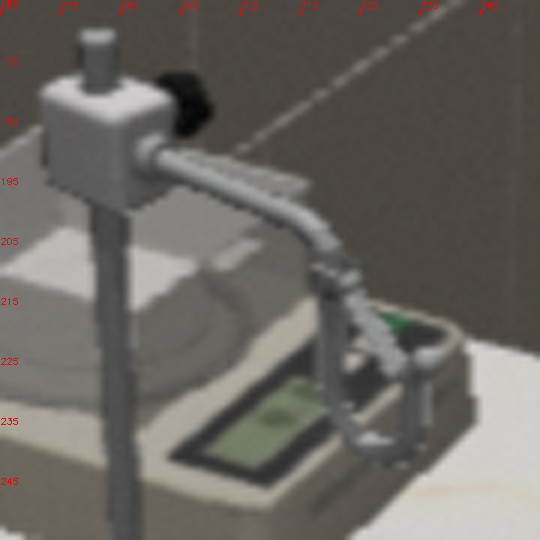

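View pics/side_h.png

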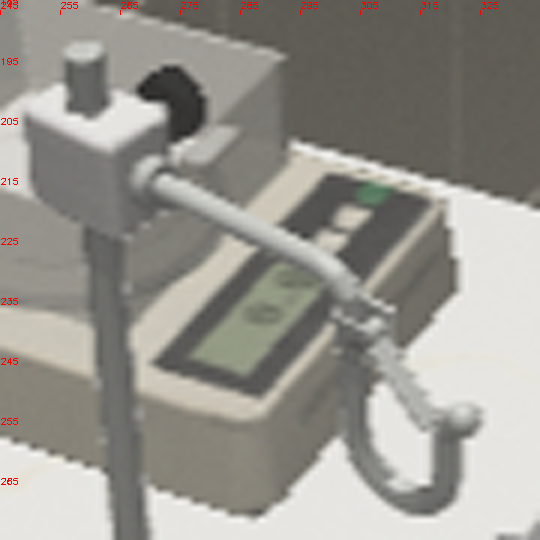

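View pics/scene_r.png

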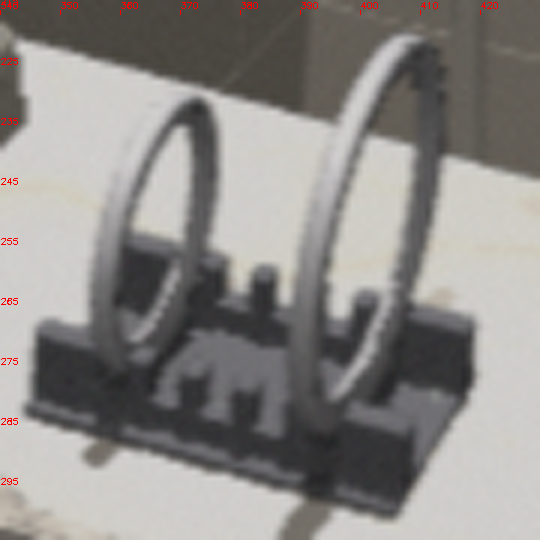

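View pics/side_r.png

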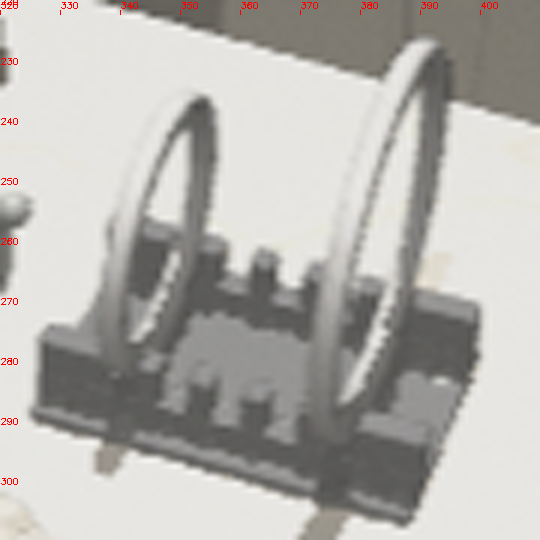

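```bash
cat > fit.py <<'E'
from h import *
cs={n:pose(n) for n in("scene","side")}
def pr(P,n): return proj(P,n,cT=cs[n])
plate=np.array([[150,55,13],[150,-55,13],[-40,-55,13],[-40,55,13],[110,0,331]],float)
obs={'scene':[(258.3,316),(293.5,294),(359.3,331.4),(323.3,359.7),(281,170)],'side':[(240.8,333.5),(276.5,304.4),(345.5,347),(310.8,382.6),(259.2,192.3)]}
def W(P,p):
    c,s=np.cos(p[2]),np.sin(p[2]); P=np.asarray(P,float)
    return np.c_[c*P[:,0]-s*P[:,1]+p[0],s*P[:,0]+c*P[:,1]+p[1],P[:,2]]
def f(p): return np.concatenate([(pr(W(plate,p),n)-obs[n]).ravel() for n in obs])
g=atz((310,325),'scene',13,cT=cs['scene']);print('plate mid',g)
best=min((least_squares(f,[g[0],g[1],a]) for a in np.arange(-3,3.1,.5)),key=lambda r:r.cost)
print(best.x,best.cost,np.round(f(best.x).reshape(2,-1,2),1).tolist())
sp=best.x
ho={'scene':[(336.1,224.4),(291.6,190.4),(329,241.6)],'side':[(322.8,254.6),(271.6,214.9),(315.7,270)]}
def f2(q,v=False):
    P=[[-26,q[1],q[0]+38],[90,q[1],q[0]+66],[0,q[1],q[0]-8]]
    return np.concatenate([(pr(W(P,sp),n)-ho[n]).ravel() for n in ho])
r=least_squares(f2,[228,0]);print(r.x,np.round(f2(r.x).reshape(2,-1,2),1).tolist())
for i in range(3): 
    t=tri([(ho[n][i],n) for n in ho]); c,s=np.cos(sp[2]),np.sin(sp[2]); d=t[:2]-sp[:2]; print(t,'stand',c*d[0]+s*d[1],-s*d[0]+c*d[1],t[2])
rk=np.array([[75,50,0],[-75,50,0],[75,36,35],[-75,36,35]])
for i,(a,b) in enumerate([((344.6,283.3),(325.8,289)),((406.2,300.8),(388.3,307))]): print('rack corner',tri([(a,'scene'),(b,'side')]),atz(a,'scene',0),atz(b,'side',0))
for nm,a,b in [('ringL top',(409.1,221.3),(392,226.6)),('ringS top',(372.5,231.5),(353,236))]: print(nm,tri([(a,'scene'),(b,'side')]))
E
python3 fit.py
```

```text
plate mid [567.26097744 306.12577761  13.        ]
[ 5.21050552e+02  3.15835029e+02 -2.21863825e-01] 12.693469504225265 [[[-1.9, -0.5], [1.1, -2.0], [1.7, -0.5], [-0.4, 0.4], [-0.2, 0.7]], [[-1.8, -0.4], [-0.1, -1.5], [1.5, -0.4], [0.2, 1.1], [-0.0, 1.7]]]
[233.2219683   -3.12001475] [[[2.8, 0.3], [-1.0, -0.8], [-1.3, 1.1]], [[3.0, 0.5], [-0.9, -1.1], [-2.4, 0.4]]]
[500.24773051 318.67243036 270.38940339] stand -20.91728865442231 -1.8097685465011293 270.3894033898199
[605.09160702 294.78073451 299.03854631] stand 86.6140842845358 -2.045154791906203 299.0385463086998
[514.09626044 317.76072603 232.14280957] stand -7.207581020531607 0.34821722025701796 232.14280957434937
rack corner [ 5.84094318e+02  1.29741018e+02 -3.75436610e-01] [583.72839774 130.04331705   0.        ] [584.05408317 130.24091593   0.        ]
rack corner [437.4638124  116.50451192  -3.9039033 ] [435.22281158 120.50587915   0.        ] [ 4.37092810e+02  1.20978737e+02 -1.13686838e-13]
ringL top [475.3696509   32.66059177 146.19572646]
ringS top [557.89641171  45.47907544 102.55755665]
```

```bash
cat >> h.py <<'E'
def plan(pt,Rt,N,st=None):
    "constant tool-frame shift d (m) and turn w per row to reach pt,Rt in N rows"
    st=st or env.state(); R0=R.from_quat(st['tcp_rot']); dp=np.array(pt)-st['tool_pos']
    w=(R0.inv()*Rt).as_rotvec()/N
    M=sum((R0*R.from_rotvec(i*w)).as_matrix() for i in range(N))
    d=np.linalg.solve(M,dp)/1000
    print('N',N,'d',np.round(d,4).tolist(),'w',np.round(w,4).tolist()); return d,w
def toolrot(yaw,tilt):
    "tool x at angle yaw+90deg in plan, jaw y along (yaw) dir negative/pos, body leaning to -side by tilt"
    c,s=np.cos(yaw),np.sin(yaw); ex=np.array([c,s,0]);ey=np.array([-s,c,0]);ez=np.array([0,0,1.])
    tz=np.sin(tilt)*ey-np.cos(tilt)*ez; tx=np.cos(tilt)*ey+np.sin(tilt)*ez
    return R.from_matrix(np.c_[tx,np.cross(tz,tx),tz])
E
python3 -c "
from h import *
plan([471,0,280],toolrot(.06,0),20)"
```

```text
N 20 d [0.0341, -0.0091, -0.002] w [-0.0, -0.0, -0.0621]
```

>>> play_rows(
  steps=[
    [100,[0.0341,-0.0091,-0.002],[0,0,-0.062]],
    [100,[0.0341,-0.0091,-0.002],[0,0,-0.062]],
    [100,[0.0341,-0.0091,-0.002],[0,0,-0.062]],
    [100,[0.0341,-0.0091,-0.002],[0,0,-0.062]],
    [100,[0.0341,-0.0091,-0.002],[0,0,-0.062]],
    [100,[0.0341,-0.0091,-0.002],[0,0,-0.062]],
    [100,[0.0341,-0.0091,-0.002],[0,0,-0.062]],
    [100,[0.0341,-0.0091,-0.002],[0,0,-0.062]],
    [100,[0.0341,-0.0091,-0.002],[0,0,-0.062]],
    [100,[0.0341,-0.0091,-0.002],[0,0,-0.062]],
  ],
)

```text
t: 2.78
tool_pos: [466.3, -338.1, 259.2]
tcp_rot: [0.871, 0.491, -0.0, -0.001]
wrist_force: [0.4, -0.6, 0.4]
gripper_width: 0.998
```

```bash
python3 -c "
from h import *
s=env.state();print(s['tool_pos'],s['wrist_force'],s['t'],s['q'])
plan([471,0,280],toolrot(.06,0),10)
plan([471,0,280],toolrot(.06,0),12)"
```

```text
[ 466.26854171 -338.08627674  259.22015717] [ 0.42842346 -0.56667751  0.41230212] 2.7833 [-6.71579656e-01 -1.03009763e-01  1.63181134e+00 -1.57758557e-04
  1.61465249e+00 -1.27500367e-01]
N 10 d [0.0332, -0.0088, -0.0021] w [-0.0002, -0.0001, -0.0604]
N 12 d [0.0277, -0.0072, -0.0017] w [-0.0001, -0.0001, -0.0503]
```

Tracking is good. Close the jaws partway on the way so the small ring stays clear.

>>> play_rows(
  steps=[
    [50,[0.0332,-0.0088,-0.002],[0,0,-0.06]],
    [50,[0.0332,-0.0088,-0.002],[0,0,-0.06]],
    [50,[0.0332,-0.0088,-0.002],[0,0,-0.06]],
    [50,[0.0332,-0.0088,-0.002],[0,0,-0.06]],
    [50,[0.0332,-0.0088,-0.002],[0,0,-0.06]],
    [50,[0.0332,-0.0088,-0.002],[0,0,-0.06]],
    [50,[0.0332,-0.0088,-0.002],[0,0,-0.06]],
    [50,[0.0332,-0.0088,-0.002],[0,0,-0.06]],
    [50,[0.0332,-0.0088,-0.002],[0,0,-0.06]],
    [50,[0.0332,-0.0088,-0.002],[0,0,-0.06]],
  ],
)

```text
t: 3.62
tool_pos: [466.2, 16.7, 280.9]
tcp_rot: [0.676, 0.737, 0.001, 0.0]
wrist_force: [0.5, 0.2, -0.5]
gripper_width: 0.502
```

```bash
cat > shot.py <<'E'
import sys
from h import *
n,out=sys.argv[1:3]; st=env.state(); im=optics.snapshot(n)
print({k:np.round(st[k],3).tolist() for k in('t','tool_pos','tcp_rot','wrist_force','q','gripper_width')})
np.save(f'im_{out}.npy',im); np.save(f'st_{out}.npy',st,allow_pickle=True)
if len(sys.argv)>3:
    x,y,w,h,f=map(int,sys.argv[3:8]); c=cv2.resize(im[y:y+h,x:x+w,::-1],None,fx=f,fy=f,interpolation=cv2.INTER_CUBIC)
    for i in range(0,w,10): cv2.putText(c,str(x+i),(i*f,8),0,.3,(0,0,255),1); cv2.line(c,(i*f,10),(i*f,14),(0,0,255),1)
    for i in range(0,h,10): cv2.putText(c,str(y+i),(0,i*f+4),0,.3,(0,0,255),1)
else: c=im[:,:,::-1]
cv2.imwrite(f'pics/{out}.png',c)
E
python3 shot.py wrist w1
```

```text
{'t': 3.617, 'tool_pos': [466.246, 16.669, 280.879], 'tcp_rot': [0.676, 0.737, 0.001, 0.0], 'wrist_force': [0.466, 0.171, -0.54], 'q': [-0.02, -0.356, 1.808, 0.001, 1.689, -0.107], 'gripper_width': 0.502}
```

View pics/w1.png

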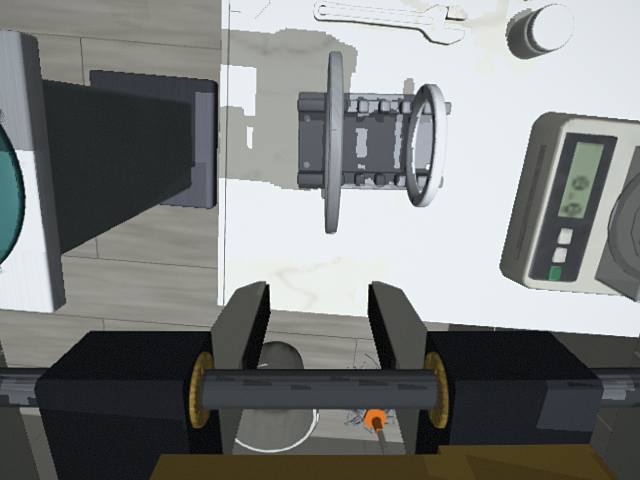

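The wrist picture shows the large ring nearly edge-on from (335,52) to (331,233), the small ring at (425,145) and the rack between. I'll fit the ring's pose to masks.

```bash
cat > ringfit.py <<'E'
from h import *
from scipy.optimize import minimize
th=np.linspace(0,2*np.pi,73)
def ring_mask(p,cT,pitch=0.):
    x,y,z,yaw=p; S=4
    ax=np.array([np.cos(yaw),np.sin(yaw),0]);ey=np.array([-np.sin(yaw),np.cos(yaw),0])
    C=lambda r,o: np.array([x,y,z])+ax*o+np.outer(np.cos(th)*r,ey)+np.outer(np.sin(th)*r,[0,0,1])
    U={(r,o):proj(C(r,o),None,cT=cT) for r in(63,75) for o in(-4.5,4.5)}
    m=np.zeros((480,640),np.uint8)
    pts=[]
    for a,b in [((63,-4.5),(75,-4.5)),((63,4.5),(75,4.5)),((75,-4.5),(75,4.5)),((63,-4.5),(63,4.5))]:
        for i in range(72): 
            q=np.array([U[a][i],U[a][i+1],U[b][i+1],U[b][i]])
            cv2.fillConvexPoly(m,np.round(q*16).astype(np.int32),1,shift=4)
    return m.astype(bool)
E
python3 - <<'E'
from ringfit import *
st=env.state(); im=optics.snapshot('wrist')
M={}
for l in('ring_large','ring_small','rack'):
    r=optics.cut_out('wrist',l)
    for x in r[:2]:
        a=np.argwhere(x['region']);print(l,np.round(x['uv'],1),round(x['confidence'],2),x['region'].sum(),a.min(0)[::-1],a.max(0)[::-1])
    if r: M[l]=r[0]['region']
np.save('m_wrist_ring_large.npy',M['ring_large'])
sets=[(pose('wrist',st),M['ring_large'],2.),(pose('scene'),np.load('m_scene_ring_large.npy'),1.),(pose('side'),np.load('m_side_ring_large.npy'),1.)]
def sl(m): return cv2.GaussianBlur(m.astype(np.float32),(0,0),1.5)
def fit(sets,p0):
    ref=[sl(m) for _,m,_ in sets]
    def c(p): return sum(w*((sl(ring_mask(p,cT))-r)**2).sum()/r.sum() for (cT,_,w),r in zip(sets,ref))
    b=None
    for k in range(2):
        r=minimize(c,p0,method='Nelder-Mead',options=dict(initial_simplex=np.array([p0]+[np.array(p0)+d for d in np.diag([5,5,5,.05])]),xatol=.05,fatol=1e-4,maxiter=300)); p0=r.x
    ious=[(lambda a:(a&m).sum()/(a|m).sum())(ring_mask(p0,cT)) for cT,m,_ in sets]
    print(np.round(p0,3),round(r.fun,3),np.round(ious,2)); return p0
for S in (sets[:1],sets[1:],sets): fit(S,[472,73,84,.06])
E
```

```text
ring_large [332.4 148.7] 0.69 2969 [325  58] [345 238]
ring_small [527.2   1.2] 0.71 110 [514   0] [536   6]
ring_small [432.8 150.5] 0.69 3168 [405  91] [447 212]
rack [370.4 143.3] 0.66 9548 [297  96] [450 195]
[4.73539e+02 7.60840e+01 8.02780e+01 6.80000e-02] 0.019 [0.94]
[4.73856e+02 7.34690e+01 8.67640e+01 8.90000e-02] 0.107 [0.83 0.75]
[4.73469e+02 7.56150e+01 8.58320e+01 7.70000e-02] 0.163 [0.92 0.81 0.74]
```

```bash
python3 -c "
from h import *
s=env.state();print(s['t'],s['tool_pos'])
plan([478.6,3.8,213],toolrot(.072,.5),10)
c=np.array([473.5,75,84.5])"
```

```text
3.8667 [466.86924169  14.94456556 280.75333477]
N 10 d [-0.0027, 0.0011, 0.0064] w [-0.0002, 0.0499, 0.0012]
```

>>> play_rows(
  steps=[
    [50,[-0.0027,0.0011,0.0064],[0,0.05,0.001]],
    [50,[-0.0027,0.0011,0.0064],[0,0.05,0.001]],
    [50,[-0.0027,0.0011,0.0064],[0,0.05,0.001]],
    [50,[-0.0027,0.0011,0.0064],[0,0.05,0.001]],
    [50,[-0.0027,0.0011,0.0064],[0,0.05,0.001]],
    [50,[-0.0027,0.0011,0.0064],[0,0.05,0.001]],
    [50,[-0.0027,0.0011,0.0064],[0,0.05,0.001]],
    [50,[-0.0027,0.0011,0.0064],[0,0.05,0.001]],
    [50,[-0.0027,0.0011,0.0064],[0,0.05,0.001]],
    [50,[0,0,0],[0,0,0]],
  ],
)

```text
t: 4.7
tool_pos: [480.8, -9.4, 216.4]
tcp_rot: [0.67, 0.705, 0.161, -0.169]
wrist_force: [-0.2, -0.5, 0.1]
gripper_width: 0.496
```

```bash
python3 shot.py wrist w2; python3 - <<'E'
from ringfit import *
st=np.load('st_w2.npy',allow_pickle=True).item(); im=np.load('im_w2.npy')
r=optics.cut_out('wrist','ring_large')
for x in r[:2]:
    a=np.argwhere(x['region']);print(np.round(x['uv'],1),round(x['confidence'],2),x['region'].sum(),a.min(0)[::-1],a.max(0)[::-1])
np.save('m_w2.npy',r[0]['region'])
cT=pose('wrist',st);m=ring_mask([473.5,75.3,84,.075],cT)
o=im.copy();o[m^cv2.erode(m.astype(np.uint8),np.ones((3,3))).astype(bool)]=[255,0,0]
cv2.imwrite('pics/w2o.png',o[:,:,::-1])
E
```

```text
{'t': 4.7, 'tool_pos': [480.845, -9.415, 216.353], 'tcp_rot': [0.67, 0.705, 0.161, -0.169], 'wrist_force': [-0.249, -0.484, 0.062], 'q': [-0.324, -0.239, 1.869, 0.439, 1.684, -0.362], 'gripper_width': 0.496}
[311.5 204.2] 0.94 2851 [305 104] [322 299]
```

View pics/w2o.png

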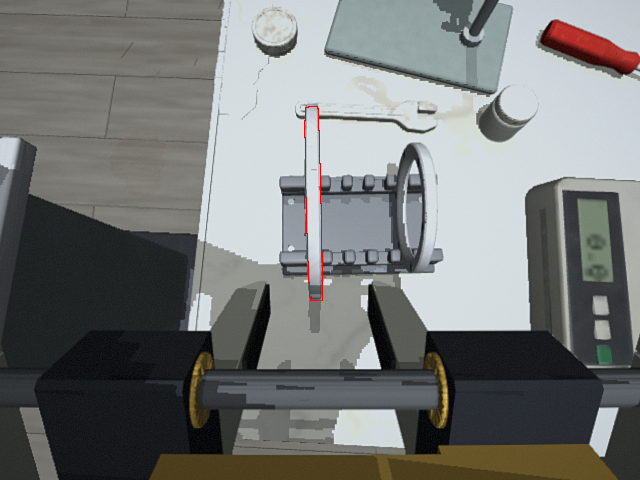

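The overlay (red) matches the ring from (311,105) to (316,300) within a pixel or two. Now the approach.

```bash
python3 -c "
from h import *
s=env.state();print(s['t'],s['tool_pos'])
plan([476,37.5,151.5],toolrot(.073,.5),9)"
```

```text
4.8 [481.09805241  -8.95602824 218.18274172]
N 9 d [0.0012, -0.0003, 0.009] w [0.0012, 0.0037, -0.0021]
```

>>> play_rows(
  steps=[
    [50,[0.0012,-0.0003,0.009],[0.001,0.004,-0.002]],
    [50,[0.0012,-0.0003,0.009],[0.001,0.004,-0.002]],
    [50,[0.0012,-0.0003,0.009],[0.001,0.004,-0.002]],
    [50,[0.0012,-0.0003,0.009],[0.001,0.004,-0.002]],
    [50,[0.0012,-0.0003,0.009],[0.001,0.004,-0.002]],
    [50,[0.0012,-0.0003,0.009],[0.001,0.004,-0.002]],
    [50,[0.0012,-0.0003,0.009],[0.001,0.004,-0.002]],
    [50,[0.0012,-0.0003,0.009],[0.001,0.004,-0.002]],
    [50,[0.0012,-0.0003,0.009],[0.001,0.004,-0.002]],
    [50,[0,0,0],[0,0,0]],
  ],
)

```text
t: 5.63
tool_pos: [475.0, 43.8, 145.9]
tcp_rot: [0.658, 0.711, 0.17, -0.18]
wrist_force: [0.0, 0.2, -0.5]
gripper_width: 0.501
```

```bash
python3 shot.py wrist w3; python3 -c "
from h import *
s=env.state();print(s['t'],s['tool_pos'])
plan([476,37.5,151.5],toolrot(.073,.5),2)"
```

```text
{'t': 5.633, 'tool_pos': [474.995, 43.751, 145.851], 'tcp_rot': [0.658, 0.711, 0.17, -0.18], 'wrist_force': [0.002, 0.189, -0.541], 'q': [-0.236, -0.226, 1.981, 0.475, 1.551, -0.363], 'gripper_width': 0.501}
5.6833 [475.2431622   43.39099476 146.58451325]
N 2 d [-0.0014, 0.0002, -0.0036] w [0.0015, 0.0001, 0.0023]
```

View pics/w3.png

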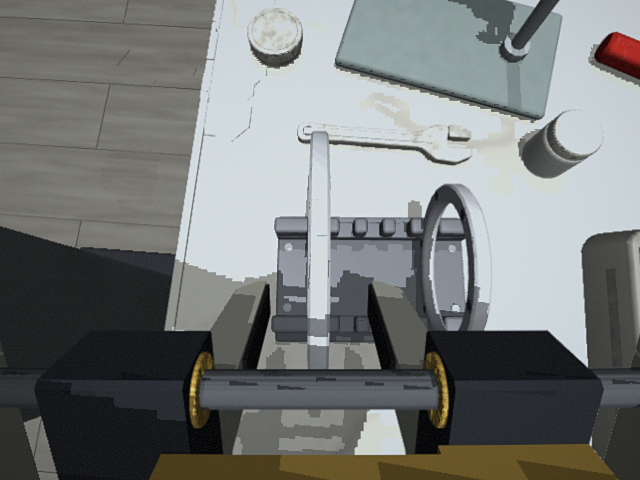

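Rim runs between the jaws at column ~318, centred. Back off slightly, then close.

>>> play_rows(
  steps=[
    [50,[-0.0014,0.0,-0.0034],[0.001,0,0.002]],
    [50,[-0.0014,0.0,-0.0034],[0.001,0,0.002]],
    [50,[0,0,0],[0,0,0]],
    [30,[0,0,0],[0,0,0]],
    [20,[0,0,0],[0,0,0]],
    [0,[0,0,0],[0,0,0]],
    [0,[0,0,0],[0,0,0]],
    [0,[0,0,0],[0,0,0]],
    [0,[0,0,0],[0,0,0]],
    [0,[0,0,0],[0,0,0]],
  ],
)

```text
t: 6.52
tool_pos: [476.7, 35.9, 153.8]
tcp_rot: [0.66, 0.71, 0.169, -0.179]
wrist_force: [-0.6, -0.5, -0.1]
gripper_width: 0.096
```

```bash
python3 shot.py wrist w4; python3 -c "
from h import *
s=env.state();print(s['t'],s['tool_pos'],s['gripper_width']*93)
plan(s['tool_pos']+[0,0,30],toolrot(.073,.5),10)"
```

```text
{'t': 6.517, 'tool_pos': [476.744, 35.867, 153.774], 'tcp_rot': [0.66, 0.71, 0.169, -0.179], 'wrist_force': [-0.609, -0.537, -0.103], 'q': [-0.251, -0.226, 1.967, 0.472, 1.568, -0.365], 'gripper_width': 0.096}
6.5667 [476.75470553  35.88379381 153.80950342] 8.533265432354977
N 10 d [0.0014, 0.0, -0.0026] w [0.0004, 0.0001, 0.0]
```

View pics/w4.png

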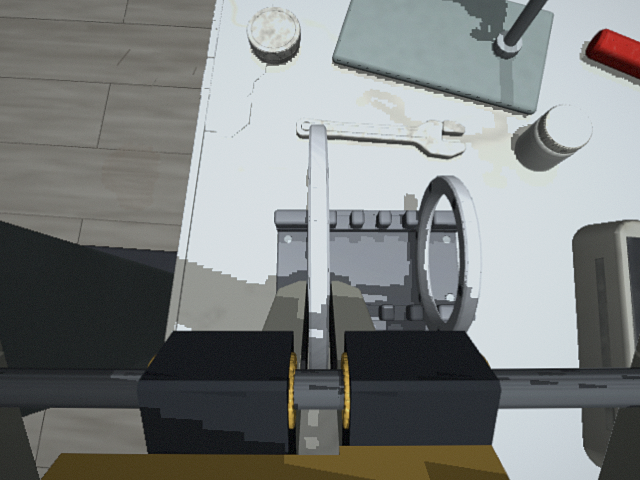

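The rim is gripped (8.5 mm opening). Lift straight up.

>>> play_rows(
  steps=[
    [0,[0.0014,0,-0.0026],[0,0,0]],
    [0,[0.0014,0,-0.0026],[0,0,0]],
    [0,[0.0014,0,-0.0026],[0,0,0]],
    [0,[0.0014,0,-0.0026],[0,0,0]],
    [0,[0.0014,0,-0.0026],[0,0,0]],
    [0,[0.0014,0,-0.0026],[0,0,0]],
    [0,[0.0014,0,-0.0026],[0,0,0]],
    [0,[0.0014,0,-0.0026],[0,0,0]],
    [0,[0.0014,0,-0.0026],[0,0,0]],
    [0,[0.0014,0,-0.0026],[0,0,0]],
  ],
)

```text
t: 7.4
tool_pos: [476.3, 35.7, 185.7]
tcp_rot: [0.66, 0.71, 0.169, -0.18]
wrist_force: [-0.2, -0.2, -1.5]
gripper_width: 0.091
```

```bash
python3 shot.py side s5 300 150 150 150 4; python3 -c "
from h import *
s=env.state();print(s['t'],s['tool_pos'],s['gripper_width']*93)
plan(s['tool_pos']*[1,1,0]+[0,0,297],toolrot(.073,.5),10)"
```

```text
{'t': 7.4, 'tool_pos': [476.334, 35.727, 185.654], 'tcp_rot': [0.66, 0.71, 0.169, -0.18], 'wrist_force': [-0.227, -0.243, -1.47], 'q': [-0.251, -0.247, 1.932, 0.472, 1.619, -0.339], 'gripper_width': 0.091}
7.45 [476.52538646  35.74238905 186.33039122] 8.455616649403533
N 10 d [0.0053, 0.0, -0.0097] w [0.0003, 0.0002, 0.0]
```

View pics/s5.png

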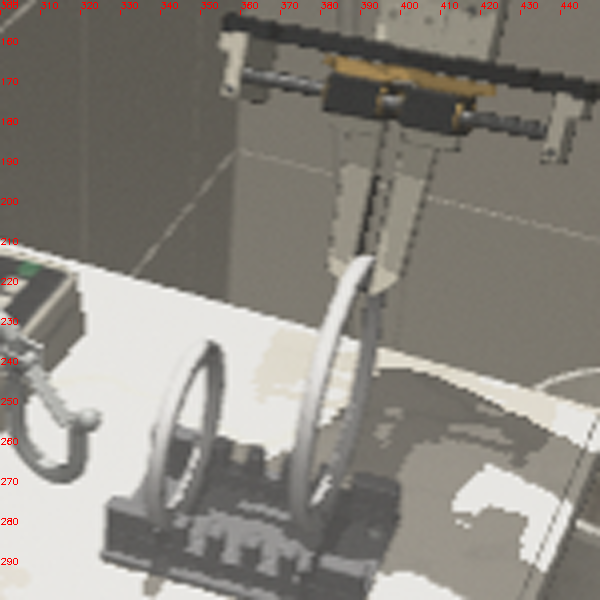

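Ring is out of the slots, small ring untouched. Continue up.

>>> play_rows(
  steps=[
    [0,[0.0053,0,-0.0097],[0,0,0]],
    [0,[0.0053,0,-0.0097],[0,0,0]],
    [0,[0.0053,0,-0.0097],[0,0,0]],
    [0,[0.0053,0,-0.0097],[0,0,0]],
    [0,[0.0053,0,-0.0097],[0,0,0]],
    [0,[0.0053,0,-0.0097],[0,0,0]],
    [0,[0.0053,0,-0.0097],[0,0,0]],
    [0,[0.0053,0,-0.0097],[0,0,0]],
    [0,[0.0053,0,-0.0097],[0,0,0]],
    [0,[0.0053,0,-0.0097],[0,0,0]],
  ],
)

```text
t: 8.28
tool_pos: [475.6, 36.0, 308.4]
tcp_rot: [0.66, 0.71, 0.169, -0.179]
wrist_force: [-0.3, 0.3, -1.6]
gripper_width: 0.096
```

```bash
cat >> h.py <<'E'
_R=R.from_quat([0.66,0.71,0.169,-0.179]); RC=_R.inv().apply(np.array([473.5,75.3,84])-[476.75,35.88,153.8])  # ring centre in tool frame at grasp
SP=np.array([521.05,315.8,-.222]); Y0=-2.0; H=233.
def tcp_for(sx,sz,yaw=None,tilt=.5,rc=None,sy=None):
    "TCP pose putting ring centre at stand (sx, y0, z=sz)"
    yaw=SP[2] if yaw is None else yaw; sy=Y0 if sy is None else sy
    c,s=np.cos(SP[2]),np.sin(SP[2]); C=np.array([SP[0]+c*sx-s*sy,SP[1]+s*sx+c*sy,sz])
    Rt=toolrot(yaw,tilt); return C-Rt.apply(RC if rc is None else rc),Rt
E
python3 -c "
from h import *
print(RC)
s=env.state();print(s['t'],s['tool_pos'])
p,Rt=tcp_for(-60,H-11); print(p); plan(p,Rt,12)"
```

```text
[ 1.45756198 -0.66313963 80.21206056]
8.2833 [475.61169813  36.01156733 308.35283201]
[453.98010496 288.1542199  291.69391316]
N 12 d [0.0177, -0.0031, 0.0112] w [-0.0115, 0.0001, 0.0216]
```

>>> play_rows(
  steps=[
    [0,[0.0177,-0.0031,0.0112],[-0.0115,0,0.0216]],
    [0,[0.0177,-0.0031,0.0112],[-0.0115,0,0.0216]],
    [0,[0.0177,-0.0031,0.0112],[-0.0115,0,0.0216]],
    [0,[0.0177,-0.0031,0.0112],[-0.0115,0,0.0216]],
    [0,[0.0177,-0.0031,0.0112],[-0.0115,0,0.0216]],
    [0,[0.0177,-0.0031,0.0112],[-0.0115,0,0.0216]],
    [0,[0.0177,-0.0031,0.0112],[-0.0115,0,0.0216]],
    [0,[0.0177,-0.0031,0.0112],[-0.0115,0,0.0216]],
    [0,[0.0177,-0.0031,0.0112],[-0.0115,0,0.0216]],
    [0,[0,0,0],[0,0,0]],
  ],
)

```text
t: 9.12
tool_pos: [452.9, 231.7, 305.4]
tcp_rot: [0.738, 0.627, 0.19, -0.159]
wrist_force: [0.1, 0.6, -1.2]
gripper_width: 0.098
```

```bash
python3 shot.py side s6 210 130 170 150 4;python3 shot.py wrist w6; python3 -c "
from h import *
s=env.state();print(s['t'],s['tool_pos'])
p,Rt=tcp_for(-60,H-11); print(p); plan(p,Rt,5)"
```

```text
{'t': 9.117, 'tool_pos': [452.939, 231.681, 305.387], 'tcp_rot': [0.738, 0.627, 0.19, -0.159], 'wrist_force': [0.145, 0.626, -1.196], 'q': [0.168, -0.414, 1.866, 0.471, 1.516, 0.346], 'gripper_width': 0.098}
{'t': 9.167, 'tool_pos': [452.994, 230.618, 305.583], 'tcp_rot': [0.738, 0.628, 0.19, -0.159], 'wrist_force': [-0.083, 0.076, -1.837], 'q': [0.166, -0.414, 1.866, 0.471, 1.518, 0.343], 'gripper_width': 0.092}
9.2167 [453.2699939  229.67270561 305.42792506]
[453.98010496 288.1542199  291.69391316]
N 5 d [0.0088, -0.002, 0.0079] w [-0.005, -0.0001, 0.011]
```

View pics/s6.png

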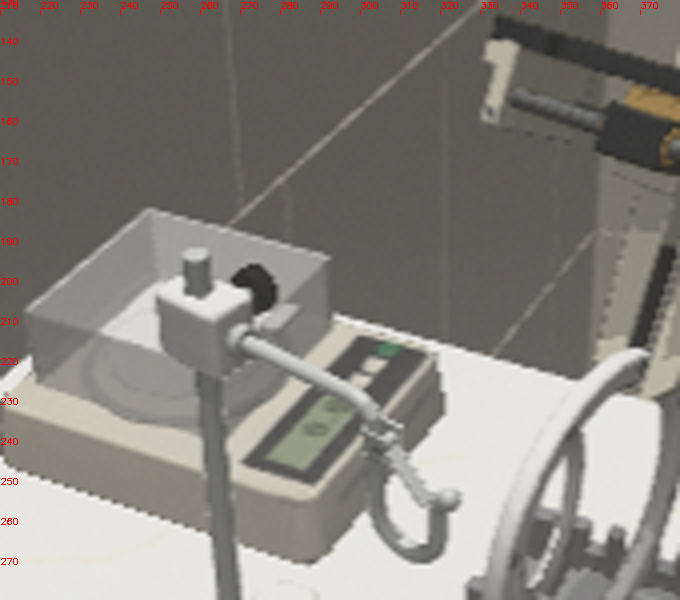

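View pics/w6.png

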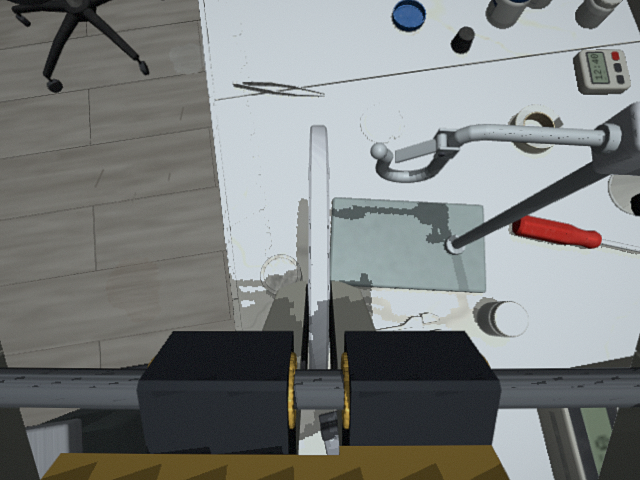

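The wrist picture shows the hook tip ball at (380,151) to the right of the ring's rim (column ~318), pointing at the ring. I triangulate the hook using all three cameras.

```bash
cat > t6.py <<'E'
from h import *
st=np.load('st_w6.npy',allow_pickle=True).item(); cw=pose('wrist',st)
def tri3(obs):
    A=np.zeros((3,3));b=np.zeros(3);rs=[]
    for uv,n in obs:
        o,v=ray(uv,n,cT=cw if n=='wrist' else None);M=np.eye(3)-np.outer(v,v);A+=M;b+=M@o;rs.append((M,o))
    p=np.linalg.solve(A,b); return p,[np.linalg.norm(M@(p-o)) for M,o in rs]
c,s=np.cos(SP[2]),np.sin(SP[2])
for nm,a,b,w in [('tip',(336.1,224.4),(322.8,254.6),(380,151)),('boss exit',(291.6,190.4),(271.6,214.9),(592,136)),('rodtop?',(281,170),(259.2,192.3),None)]:
    obs=[(a,'scene'),(b,'side')]+([(w,'wrist')] if w else [])
    t,e=tri3(obs); d=t[:2]-SP[:2]; print(nm,t.round(1),'stand',round(c*d[0]+s*d[1],1),round(-s*d[0]+c*d[1],1),np.round(e,1))
# model overlay
im=np.load('im_w6.npy').copy()
P=[[-26,Y0,H+38],[-16,Y0,H+12],[0,Y0,H-4],[16,Y0,H+12],[16,Y0,H+60],[50,Y0,H+66],[90,Y0,H+66],[10,Y0,H+47],[150,55,13],[150,-55,13],[-40,-55,13],[-40,55,13],[110,0,331]]
P=np.array(P,float);Wd=np.c_[c*P[:,0]-s*P[:,1]+SP[0],s*P[:,0]+c*P[:,1]+SP[1],P[:,2]]
uv=proj(Wd,'wrist',cT=cw);print(uv.round(0).tolist())
for u in uv: cv2.circle(im,tuple(int(round(x)) for x in u),2,(255,0,0),-1)
rc=R.from_quat(st['tcp_rot']).apply(RC)+st['tool_pos'];print('ring c',rc)
from ringfit import ring_mask
yaw=np.arctan2(*(-R.from_quat(st['tcp_rot']).as_matrix()[[1,0],1])); print(yaw, R.from_quat(st['tcp_rot']).as_matrix()[:,1])
cv2.imwrite('pics/w6o.png',cv2.resize(im[90:310,230:640,::-1],None,fx=1.9,fy=1.9))
E
python3 t6.py
```

```text
tip [502.  316.6 268.9] stand -18.7 -3.4 [0.5 0.9 1.3]
boss exit [603.2 296.4 299.5] stand 84.4 -0.8 [0.7 1.3 2. ]
rodtop? [634.  283.1 328. ] stand 117.3 -7.0 [0. 0.]
[[366.0, 147.0], [376.0, 166.0], [397.0, 177.0], [427.0, 169.0], [454.0, 134.0], [527.0, 132.0], [607.0, 138.0], [434.0, 144.0], [482.0, 203.0], [484.0, 291.0], [325.0, 282.0], [330.0, 194.0], [710.0, 102.0]]
ring c [459.04464603 269.9420409  235.9160079 ]
2.979773265498897 [ 0.98692668 -0.1611126   0.00429646]
```

View pics/w6o.png

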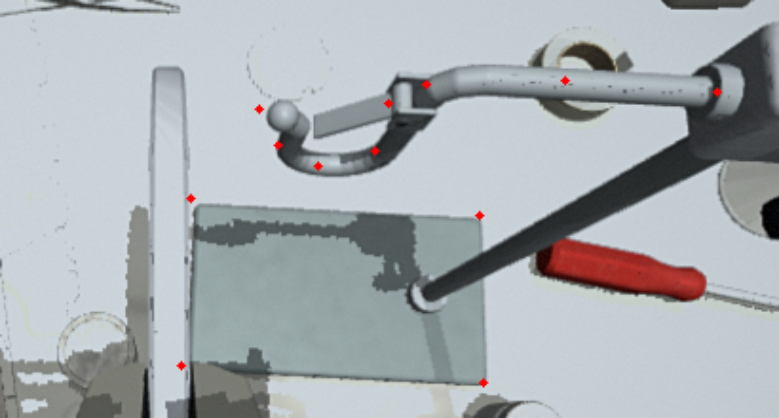

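```bash
cat > t7.py <<'E'
from t6 import *
for nm,a,b,w in [('hinge',(320.8,209.5),(305.8,237),(442,140))]:
    t,e=tri3([(a,'scene'),(b,'side'),(w,'wrist')]); d=t[:2]-SP[:2]; print(nm,t.round(1),'stand',round(c*d[0]+s*d[1],1),round(-s*d[0]+c*d[1],1),np.round(e,1))
def W(P,dx,dy): 
    P=np.array(P,float);P=P+[dx,dy,0];return np.c_[c*P[:,0]-s*P[:,1]+SP[0],s*P[:,0]+c*P[:,1]+SP[1],P[:,2]]
def overlay(dx,dy,h):
    a=np.linspace(np.pi,2*np.pi,13)
    cl=[[16*np.cos(t),0,h+12+16*np.sin(t)] for t in a]
    cl=[[-20,0,h+33]]+cl+[[16,0,h+52],[26,0,h+62],[50,0,h+62],[80,0,h+62]]
    for n,imf,box in(('wrist','im_w6',(340,110,150,90,5)),('side','im_s6',(255,195,80,80,7)),('scene','im_scene',(275,175,80,80,7))):
        im=np.load(imf+'.npy'); x,y,w,hh,f=box
        o=cv2.resize(im[y:y+hh,x:x+w,::-1],None,fx=f,fy=f,interpolation=cv2.INTER_CUBIC)
        uv=proj(W(cl,dx,dy),n,cT=cw if n=='wrist' else None)
        q=((uv-[x,y]+.5)*f).astype(int)
        cv2.polylines(o,[q.reshape(-1,1,2)],False,(0,0,255),1)
        k=((proj(W([[10,0,h+47],[-16,0,h+21]],dx,dy),n,cT=cw if n=='wrist' else None)-[x,y]+.5)*f).astype(int)
        cv2.line(o,tuple(k[0].tolist()),tuple(k[1].tolist()),(0,255,0),1)
        yield o
import sys
dx,dy,h=map(float,sys.argv[1:4])
o=list(overlay(dx,dy,h))
cv2.imwrite('pics/ov_w.png',o[0]); cv2.imwrite('pics/ov_ss.png',cv2.resize(np.hstack(o[1:]),(800,400)) )
E
python3 t7.py 2 -2 237 | tail -1
```

```text
hinge [533.6 310.9 286.9] stand 13.3 -2.1 [1.  1.2 1.4]
```

View pics/ov_w.png

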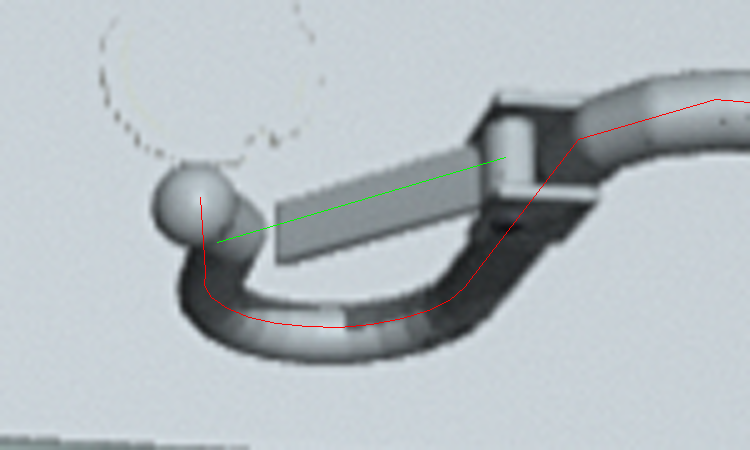

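View pics/ov_ss.png

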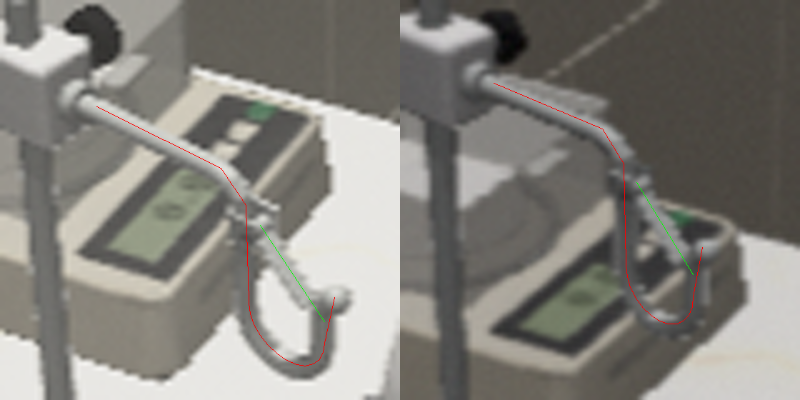

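Hook model with stand x +2, y −2 and bowl bottom ≈ 235–237 mm overlays almost perfectly in the wrist view. Check the held ring the same way.

```bash
sed -i 's/^SP=.*/SP=np.array([523.0,315.4,-.222]); Y0=-2.0; H=236./' h.py; cat > ho.py <<'E'
import sys
from h import *
from ringfit import ring_mask,th
def held_mask(st,rc,rot=0):
    cT=pose('wrist',st)
    T=R.from_quat(st['tcp_rot']); m=np.zeros((480,640),np.uint8)
    C=lambda r,o: T.apply(rc+np.c_[np.sin(th)*r,np.full(73,o),np.cos(th)*r])+st['tool_pos']
    U={(r,o):proj(C(r,o),None,cT=cT) for r in(63,75) for o in(-4.5,4.5)}
    for a,b in [((63,-4.5),(75,-4.5)),((63,4.5),(75,4.5)),((75,-4.5),(75,4.5)),((63,-4.5),(63,4.5))]:
        for i in range(72): cv2.fillConvexPoly(m,np.round(np.array([U[a][i],U[a][i+1],U[b][i+1],U[b][i]])*16).astype(np.int32),1,shift=4)
    return m.astype(bool)
if __name__=='__main__':
    n=sys.argv[1]; st=np.load(f'st_{n}.npy',allow_pickle=True).item(); im=np.load(f'im_{n}.npy')
    rc=RC if len(sys.argv)<3 else np.array([float(x) for x in sys.argv[2:5]])
    m=held_mask(st,rc); e=m^cv2.erode(m.astype(np.uint8),np.ones((3,3))).astype(bool); im[e]=[255,0,0]
    cv2.imwrite(f'pics/{n}_ho.png',cv2.resize(im[90:340,230:430,::-1],None,fx=3,fy=2.4,interpolation=cv2.INTER_NEAREST))
    print(rc)
E
python3 ho.py w6
```

```text
[ 1.45756198 -0.66313963 80.21206056]
```

View pics/w6_ho.png

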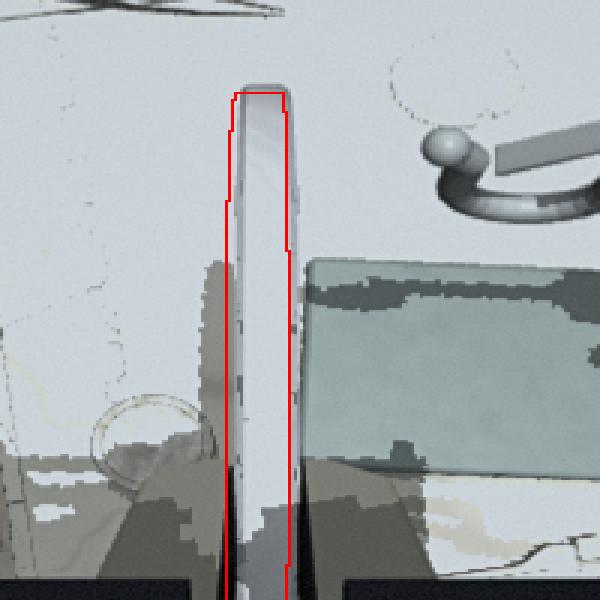

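```bash
python3 ho.py w6 2 0.4 81.5; echo "RC=np.array([2,.4,81.5])" >> h.py; python3 -c "
from h import *
s=env.state();print(s['t'],s['tool_pos'])
p,Rt=tcp_for(-60,H-11,rc=RC); print(p); plan(p,Rt,5)"
```

```text
[ 2.   0.4 81.5]
9.2167 [453.2699939  229.67270561 305.42792506]
[454.65228675 286.92163348 295.56412772]
N 5 d [0.009, -0.0019, 0.0071] w [-0.005, -0.0001, 0.011]
```

View pics/w6_ho.png

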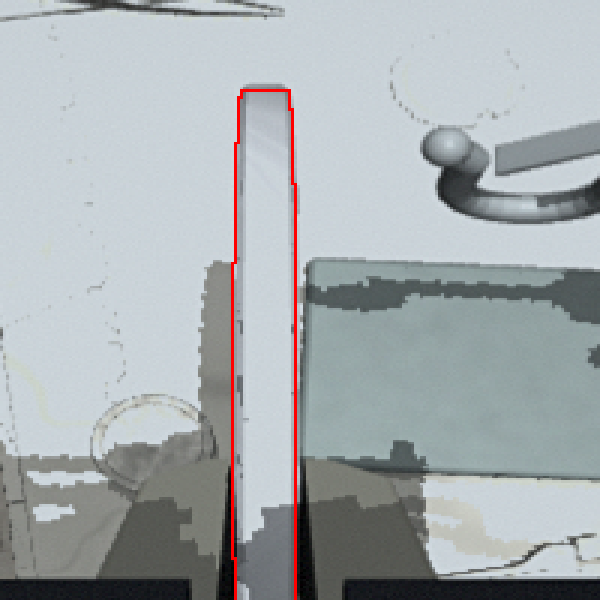

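>>> play_rows(
  steps=[
    [0,[0.009,-0.0019,0.0071],[-0.005,0,0.011]],
    [0,[0.009,-0.0019,0.0071],[-0.005,0,0.011]],
    [0,[0.009,-0.0019,0.0071],[-0.005,0,0.011]],
    [0,[0.009,-0.0019,0.0071],[-0.005,0,0.011]],
    [0,[0.009,-0.0019,0.0071],[-0.005,0,0.011]],
    [0,[0,0,0],[0,0,0]],
    [0,[0,0,0],[0,0,0]],
    [0,[0,0,0],[0,0,0]],
    [0,[0,0,0],[0,0,0]],
    [0,[0,0,0],[0,0,0]],
  ],
)

```text
t: 10.05
tool_pos: [457.1, 281.4, 297.8]
tcp_rot: [0.759, 0.603, 0.193, -0.153]
wrist_force: [0.3, -0.4, -1.0]
gripper_width: 0.093
```

```bash
python3 shot.py side s7 230 140 170 150 4;python3 shot.py wrist w7; python3 ho.py w7; python3 -c "
from h import *
s=env.state();print(s['t'],s['tool_pos'])
p,Rt=tcp_for(-60,H-11,rc=RC); print(p); plan(p,Rt,4)
p,Rt=tcp_for(-3,H-11,rc=RC); print(p); plan(p,Rt,10)"
```

```text
{'t': 10.05, 'tool_pos': [457.077, 281.354, 297.849], 'tcp_rot': [0.759, 0.603, 0.193, -0.153], 'wrist_force': [0.277, -0.422, -1.036], 'q': [0.283, -0.386, 1.857, 0.435, 1.426, 0.501], 'gripper_width': 0.093}
{'t': 10.1, 'tool_pos': [457.078, 281.367, 297.87], 'tcp_rot': [0.759, 0.603, 0.193, -0.153], 'wrist_force': [0.629, 0.372, -1.945], 'q': [0.283, -0.386, 1.857, 0.435, 1.426, 0.501], 'gripper_width': 0.092}
[ 2.   0.4 81.5]
10.15 [457.0330363  281.53857357 297.84890562]
[454.65228675 286.92163348 295.56412772]
N 4 d [0.0008, -0.0009, 0.0011] w [0.0006, 0.0005, -0.0013]
[510.25345195 274.37131761 295.56412772]
N 10 d [0.0003, 0.0053, 0.0004] w [0.0002, 0.0002, -0.0005]
```

View pics/s7.png

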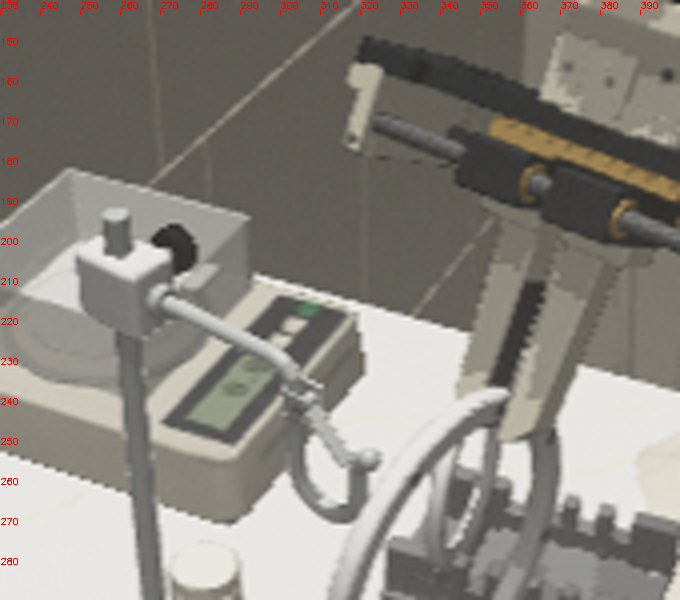

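View pics/w7.png

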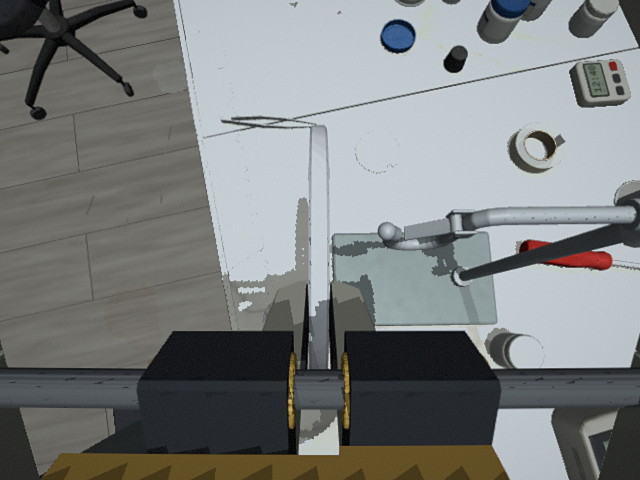

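Staged in front of the hook: tip ball (388,232) to the right of the rim at column ~320, tip lower than the rim's top inner edge. Now move in over the tip.

>>> play_rows(
  steps=[
    [0,[0.0003,0.0053,0.0002],[0,0,0]],
    [0,[0.0003,0.0053,0.0002],[0,0,0]],
    [0,[0.0003,0.0053,0.0002],[0,0,0]],
    [0,[0.0003,0.0053,0.0002],[0,0,0]],
    [0,[0.0003,0.0053,0.0002],[0,0,0]],
    [0,[0,0,0],[0,0,0]],
    [0,[0,0,0],[0,0,0]],
    [0,[0,0,0],[0,0,0]],
    [0,[0,0,0],[0,0,0]],
    [0,[0,0,0],[0,0,0]],
  ],
)

```text
t: 10.98
tool_pos: [486.8, 276.2, 297.3]
tcp_rot: [0.759, 0.603, 0.193, -0.154]
wrist_force: [-0.1, -0.4, -2.7]
gripper_width: 0.096
```

```bash
python3 shot.py side s8 230 160 150 130 5;python3 shot.py wrist w8 290 120 150 110 5; python3 -c "
from h import *
s=env.state();print(s['t'],s['tool_pos'])
p,Rt=tcp_for(-3,H-11,rc=RC); print(p); plan(p,Rt,5)"
```

```text
{'t': 10.983, 'tool_pos': [486.778, 276.168, 297.301], 'tcp_rot': [0.759, 0.603, 0.193, -0.154], 'wrist_force': [-0.051, -0.407, -2.738], 'q': [0.256, -0.324, 1.811, 0.442, 1.422, 0.469], 'gripper_width': 0.096}
{'t': 11.033, 'tool_pos': [486.753, 276.196, 297.343], 'tcp_rot': [0.759, 0.603, 0.193, -0.154], 'wrist_force': [-1.204, -0.118, -1.664], 'q': [0.256, -0.324, 1.811, 0.442, 1.422, 0.469], 'gripper_width': 0.095}
11.0833 [486.73262639 276.18764011 297.33957011]
[510.25345195 274.37131761 295.56412772]
N 5 d [0.0004, 0.0047, 0.0006] w [0.0004, 0.0005, -0.0012]
```

View pics/s8.png

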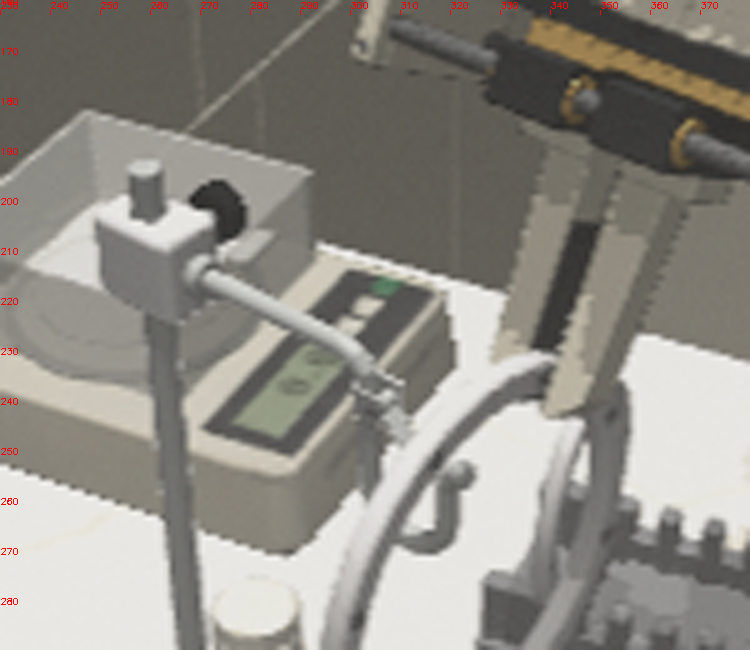

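View pics/w8.png

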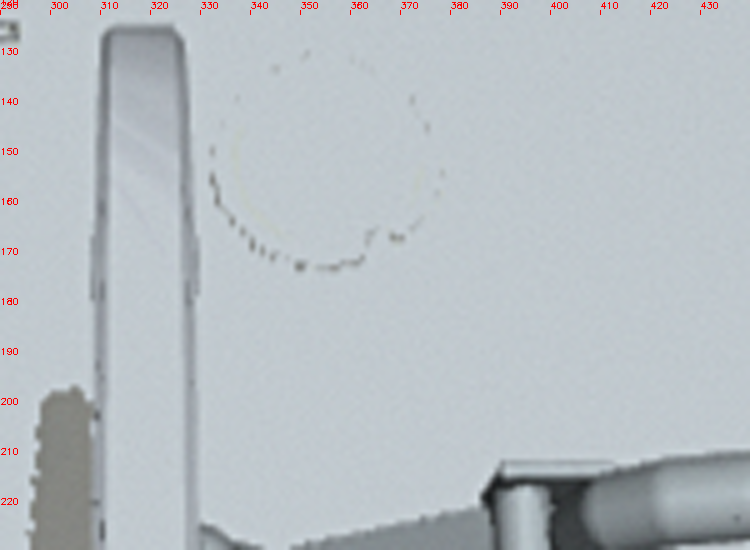

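```bash
cat > t8.py <<'E'
from h import *
import sys
n=sys.argv[1]; st=np.load(f'st_{n}.npy',allow_pickle=True).item(); cT=pose('wrist',st)
c,s=np.cos(SP[2]),np.sin(SP[2])
T=R.from_quat(st['tcp_rot']); C=T.apply(RC)+st['tool_pos']; d=C[:2]-SP[:2]
print('ring c stand',round(c*d[0]+s*d[1],1),round(-s*d[0]+c*d[1],1),C[2].round(1),'jaw',T.as_matrix()[:,1].round(3),'yaw',np.arctan2(T.as_matrix()[1,1],T.as_matrix()[0,1]).round(3),'tz',T.as_matrix()[:,2].round(3))
for a in sys.argv[2:]:
    u,v,z=map(float,a.split(',')); P=atz((u,v),None,z,cT=cT); d=P[:2]-SP[:2]; print(a,'stand',round(c*d[0]+s*d[1],1),round(-s*d[0]+c*d[1],1), 'tool',T.inv().apply(P-st['tool_pos']).round(1))
E
python3 t8.py w8 394,222,283 394,222,280; python3 t8.py w7 461,223,283 388,232,270; python3 t8.py w6 442,140,283 380,151,270
```

```text
ring c stand -26.1 -5.6 226.7 jaw [ 0.974 -0.226 -0.001] yaw -0.228 tz [ 0.107  0.465 -0.879]
394,222,283 stand 10.8 -0.1 tool [33.9 37.2 34.7]
394,222,280 stand 11.4 0.6 tool [33.1 37.9 37.7]
ring c stand -56.2 -7.0 227.2 jaw [ 0.974 -0.226 -0.   ] yaw -0.228 tz [ 0.107  0.465 -0.879]
461,223,283 stand 13.3 -2.1 tool [33.4 69.9 35. ]
388,232,270 stand -19.9 -3.5 tool [25.7 36.7 45.7]
ring c stand -51.4 -57.3 235.1 jaw [ 0.987 -0.161  0.004] yaw -0.162 tz [ 0.081  0.473 -0.877]
442,140,283 stand 11.2 -0.8 tool [71.  66.4 64.9]
380,151,270 stand -19.7 -3.2 tool [64.4 35.4 76. ]
```

```bash
python3 -c "
from h import *
p,Rt=tcp_for(-1,H-10,rc=RC); print(p); plan(p,Rt,6)"
```

```text
[512.20437003 273.93095565 296.56412772]
N 6 d [0.0005, 0.0042, 0.0004] w [0.0004, 0.0004, -0.001]
```

>>> play_rows(
  steps=[
    [0,[0.0005,0.0042,0.0003],[0,0,-0.001]],
    [0,[0.0005,0.0042,0.0003],[0,0,-0.001]],
    [0,[0.0005,0.0042,0.0003],[0,0,-0.001]],
    [0,[0.0005,0.0042,0.0003],[0,0,-0.001]],
    [0,[0.0005,0.0042,0.0003],[0,0,-0.001]],
    [0,[0.0005,0.004,0.0003],[0,0,-0.001]],
    [0,[0,0,0],[0,0,0]],
    [0,[0,0,0],[0,0,0]],
    [0,[0,0,0],[0,0,0]],
    [0,[0,0,0],[0,0,0]],
  ],
)

```text
t: 11.92
tool_pos: [514.9, 273.7, 297.1]
tcp_rot: [0.757, 0.605, 0.193, -0.153]
wrist_force: [-1.1, 0.4, -1.7]
gripper_width: 0.094
```

```bash
python3 shot.py scene c9 250 150 150 130 5;python3 shot.py side s9 230 160 150 130 5;python3 shot.py wrist w9 290 120 150 110 5; python3 -c "
from h import *
s=env.state();print(s['t'],s['tool_pos'],s['wrist_force'])
p,Rt=tcp_for(-1,H-10,rc=RC); print(p); plan(p,Rt,5)"
```

```text
{'t': 11.917, 'tool_pos': [514.924, 273.75, 297.101], 'tcp_rot': [0.757, 0.605, 0.193, -0.153], 'wrist_force': [-1.054, 0.419, -1.714], 'q': [0.237, -0.263, 1.764, 0.447, 1.418, 0.44], 'gripper_width': 0.094}
{'t': 11.967, 'tool_pos': [514.879, 273.771, 297.133], 'tcp_rot': [0.757, 0.605, 0.193, -0.153], 'wrist_force': [-0.458, -0.031, -1.204], 'q': [0.237, -0.263, 1.764, 0.447, 1.419, 0.44], 'gripper_width': 0.093}
{'t': 12.017, 'tool_pos': [514.836, 273.79, 297.151], 'tcp_rot': [0.757, 0.605, 0.193, -0.153], 'wrist_force': [-1.29, 0.786, -1.547], 'q': [0.237, -0.263, 1.764, 0.447, 1.418, 0.44], 'gripper_width': 0.091}
12.0667 [514.83776932 273.81080831 297.18023974] [-0.06201554  0.98503901 -2.24130072]
[512.20437003 273.93095565 296.56412772]
N 5 d [-0.0001, -0.0005, 0.0001] w [0.0004, 0.0005, 0.0002]
```

View pics/s9.png

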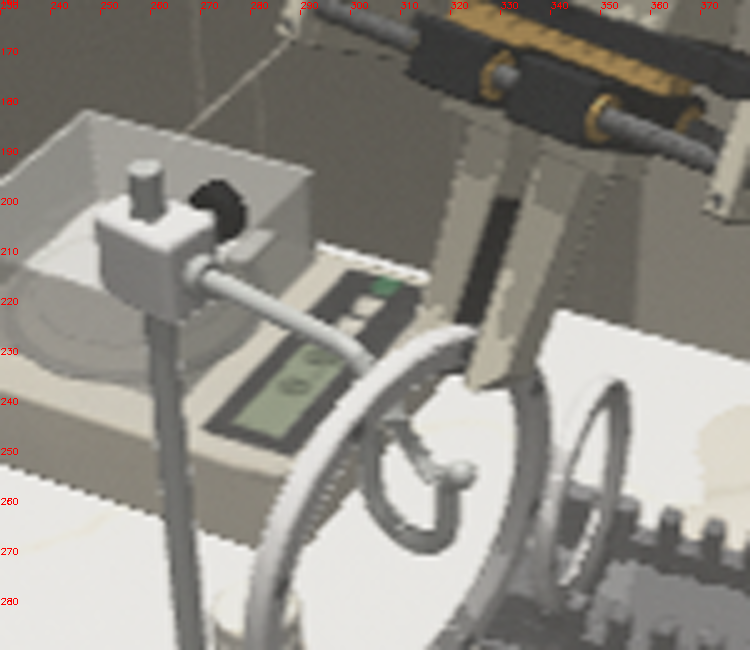

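View pics/w9.png

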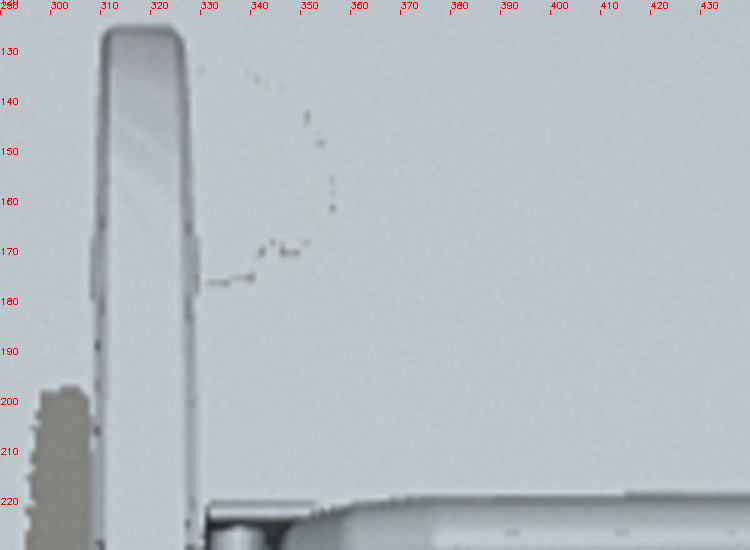

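View pics/c9.png

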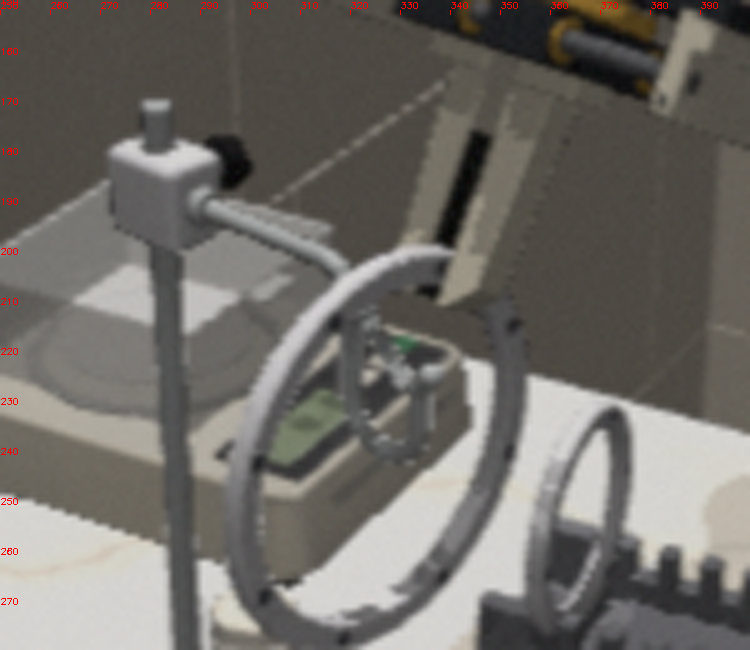

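The hook now passes through the ring (scene: tip (336,224) inside the ring). Hinge pin at wrist (337,228) → rim ≈1.5 mm too far in; back 3 mm and start down.

```bash
python3 t8.py w9 337.4,228,283; python3 -c "
from h import *
s=env.state()
p,Rt=tcp_for(-2,226,rc=RC); plan(p,Rt,4)
p,Rt=tcp_for(-2,216,rc=RC); plan(p,Rt,8)
R0=R.from_quat(s['tcp_rot']);print('down in tool',R0.inv().apply([0,0,-1]))"
```

```text
ring c stand 1.8 -1.7 226.5 jaw [ 0.975 -0.22   0.002] yaw -0.222 tz [ 0.107  0.465 -0.879]
337.4,228,283 stand 11.1 0.9 tool [31.3  9.9 33.1]
N 4 d [-0.0002, -0.0009, 0.0001] w [0.0005, 0.0006, 0.0002]
N 8 d [-0.0007, -0.0005, 0.0011] w [0.0003, 0.0003, 0.0001]
down in tool [-0.47737243 -0.00237789  0.87869785]
```

>>> play_rows(
  steps=[
    [0,[0,-0.0005,0],[0,0,0]],
    [0,[0,-0.0005,0],[0,0,0]],
    [0,[-0.0006,-0.0005,0.0011],[0,0,0]],
    [0,[-0.0006,-0.0005,0.0011],[0,0,0]],
    [0,[-0.0006,-0.0003,0.0011],[0,0,0]],
    [0,[-0.0006,0,0.0011],[0,0,0]],
    [0,[-0.0006,0,0.0011],[0,0,0]],
    [0,[-0.0006,0,0.0011],[0,0,0]],
    [0,[0,0,0],[0,0,0]],
    [0,[0,0,0],[0,0,0]],
  ],
)

```text
t: 12.9
tool_pos: [511.9, 274.4, 288.9]
tcp_rot: [0.757, 0.605, 0.193, -0.153]
wrist_force: [0.4, 0.1, -1.0]
gripper_width: 0.094
```

```bash
python3 shot.py scene c10 270 170 120 100 6;python3 shot.py wrist w10 290 160 150 110 5; python3 t8.py w10
```

```text
{'t': 12.9, 'tool_pos': [511.934, 274.403, 288.864], 'tcp_rot': [0.757, 0.605, 0.193, -0.153], 'wrist_force': [0.412, 0.145, -1.023], 'q': [0.24, -0.268, 1.781, 0.447, 1.406, 0.436], 'gripper_width': 0.094}
{'t': 12.95, 'tool_pos': [511.926, 274.416, 288.886], 'tcp_rot': [0.757, 0.605, 0.193, -0.153], 'wrist_force': [0.72, 0.089, -1.652], 'q': [0.24, -0.268, 1.781, 0.447, 1.406, 0.436], 'gripper_width': 0.095}
ring c stand -1.2 -1.7 218.2 jaw [ 0.975 -0.22   0.003] yaw -0.222 tz [ 0.107  0.465 -0.879]
```

View pics/w10.png

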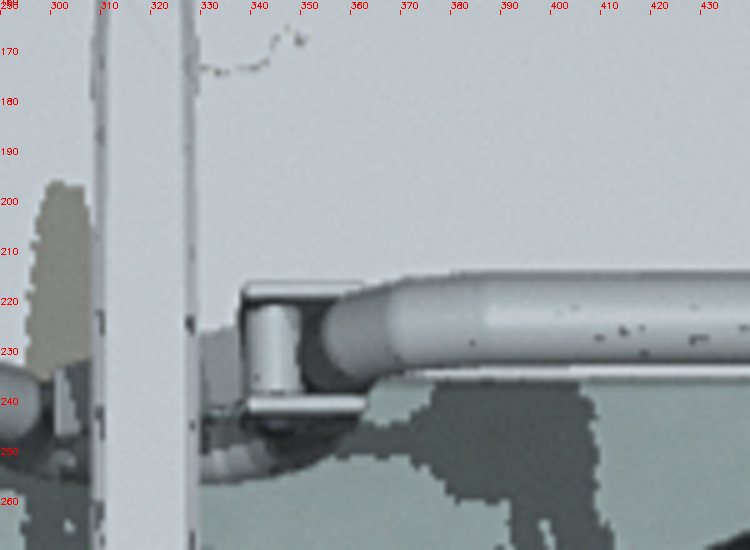

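View pics/c10.png

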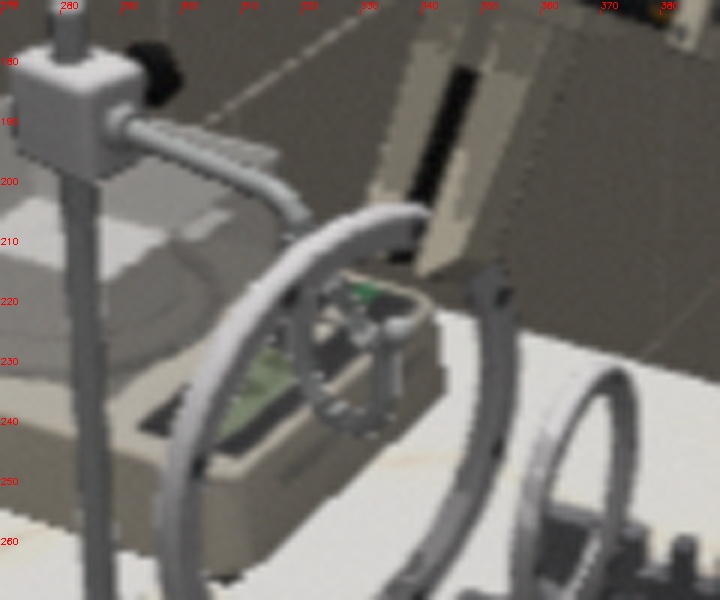

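Hinge at column 345, rim at 318 → rim ≈1.7 mm in front of the bowl centre: good. Descend.

>>> play_rows(
  steps=[
    [0,[-0.0006,0,0.0011],[0,0,0]],
    [0,[-0.0006,0,0.0011],[0,0,0]],
    [0,[-0.0006,0,0.0011],[0,0,0]],
    [0,[-0.0006,0,0.0011],[0,0,0]],
    [0,[-0.0006,0,0.0011],[0,0,0]],
    [0,[-0.0006,0,0.0011],[0,0,0]],
    [0,[-0.0006,0,0.0011],[0,0,0]],
    [0,[-0.0006,0,0.0011],[0,0,0]],
    [0,[-0.0006,0,0.0011],[0,0,0]],
    [0,[-0.0006,0,0.0011],[0,0,0]],
  ],
)

```text
t: 13.83
tool_pos: [512.2, 274.7, 276.6]
tcp_rot: [0.756, 0.606, 0.194, -0.153]
wrist_force: [-0.9, -0.9, 1.1]
gripper_width: 0.094
```

```bash
python3 shot.py wrist w11 290 160 150 110 5; python3 t8.py w11
```

```text
{'t': 13.833, 'tool_pos': [512.234, 274.722, 276.605], 'tcp_rot': [0.756, 0.606, 0.194, -0.153], 'wrist_force': [-0.9, -0.927, 1.053], 'q': [0.24, -0.266, 1.8, 0.45, 1.386, 0.426], 'gripper_width': 0.094}
ring c stand -0.9 -1.3 206.0 jaw [ 0.975 -0.22   0.004] yaw -0.222 tz [ 0.109  0.467 -0.878]
```

Contact with the keeper (~2.7 N up). Continue.

>>> play_rows(
  steps=[
    [0,[-0.0006,0,0.0011],[0,0,0]],
    [0,[-0.0006,0,0.0011],[0,0,0]],
    [0,[-0.0006,0,0.0011],[0,0,0]],
    [0,[-0.0006,0,0.0011],[0,0,0]],
    [0,[-0.0006,0,0.0011],[0,0,0]],
    [0,[-0.0006,0,0.0011],[0,0,0]],
    [0,[-0.0006,0,0.0011],[0,0,0]],
    [0,[0,0,0],[0,0,0]],
    [0,[0,0,0],[0,0,0]],
    [0,[0,0,0],[0,0,0]],
  ],
)

```text
t: 14.72
tool_pos: [511.8, 275.0, 266.6]
tcp_rot: [0.756, 0.606, 0.194, -0.153]
wrist_force: [-1.5, -0.0, 1.7]
gripper_width: 0.095
```

```bash
python3 shot.py wrist w12 270 180 150 110 5; python3 t8.py w12;python3 shot.py side s12 270 190 100 100 6
```

```text
{'t': 14.717, 'tool_pos': [511.828, 274.972, 266.622], 'tcp_rot': [0.756, 0.606, 0.194, -0.153], 'wrist_force': [-1.485, -0.031, 1.743], 'q': [0.24, -0.264, 1.814, 0.452, 1.372, 0.419], 'gripper_width': 0.095}
ring c stand -1.4 -1.1 196.0 jaw [ 0.976 -0.219  0.003] yaw -0.221 tz [ 0.108  0.467 -0.878]
{'t': 14.767, 'tool_pos': [511.837, 274.979, 266.606], 'tcp_rot': [0.756, 0.606, 0.194, -0.153], 'wrist_force': [-1.967, 0.307, 1.254], 'q': [0.24, -0.264, 1.814, 0.452, 1.372, 0.419], 'gripper_width': 0.095}
```

View pics/w12.png

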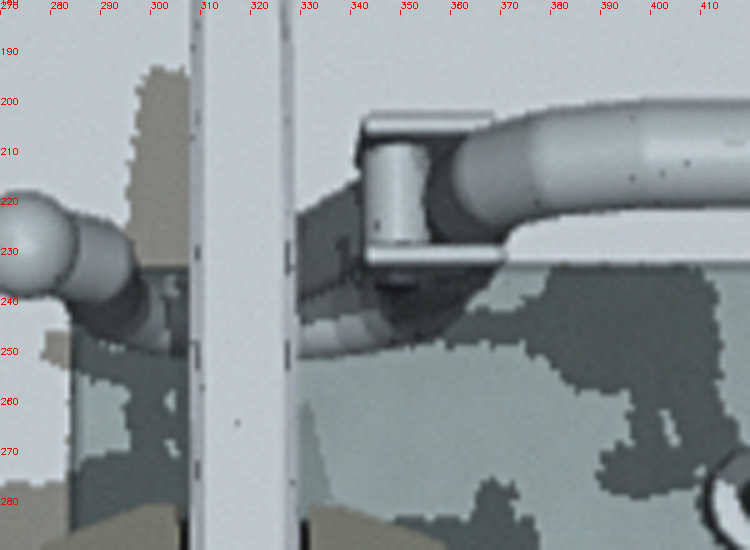

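View pics/s12.png

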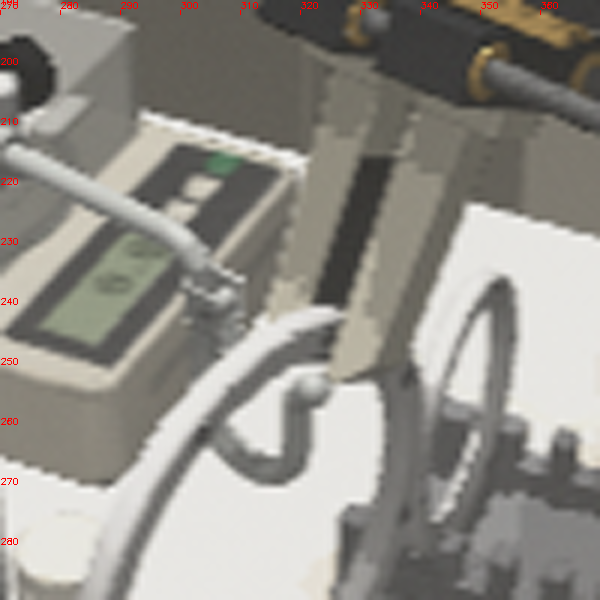

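Keeper is swung down by the rim, which sits between tip and shank. Slower now.

>>> play_rows(
  steps=[
    [0,[-0.0004,0,0.0008],[0,0,0]],
    [0,[-0.0004,0,0.0008],[0,0,0]],
    [0,[-0.0004,0,0.0008],[0,0,0]],
    [0,[-0.0004,0,0.0008],[0,0,0]],
    [0,[-0.0004,0,0.0008],[0,0,0]],
    [0,[-0.0004,0,0.0008],[0,0,0]],
    [0,[-0.0004,0,0.0008],[0,0,0]],
    [0,[-0.0004,0,0.0008],[0,0,0]],
    [0,[-0.0004,0,0.0008],[0,0,0]],
    [0,[-0.0004,0,0.0008],[0,0,0]],
  ],
)

```text
t: 15.65
tool_pos: [511.9, 275.2, 256.6]
tcp_rot: [0.756, 0.606, 0.194, -0.153]
wrist_force: [-1.7, 0.1, -0.9]
gripper_width: 0.092
```

```bash
python3 shot.py wrist w13 270 180 150 110 5; python3 t8.py w13
```

```text
{'t': 15.65, 'tool_pos': [511.874, 275.193, 256.578], 'tcp_rot': [0.756, 0.606, 0.194, -0.153], 'wrist_force': [-1.685, 0.1, -0.933], 'q': [0.241, -0.26, 1.827, 0.453, 1.357, 0.412], 'gripper_width': 0.092}
ring c stand -1.4 -0.9 186.0 jaw [ 0.976 -0.219  0.003] yaw -0.221 tz [ 0.108  0.467 -0.878]
```

View pics/w13.png

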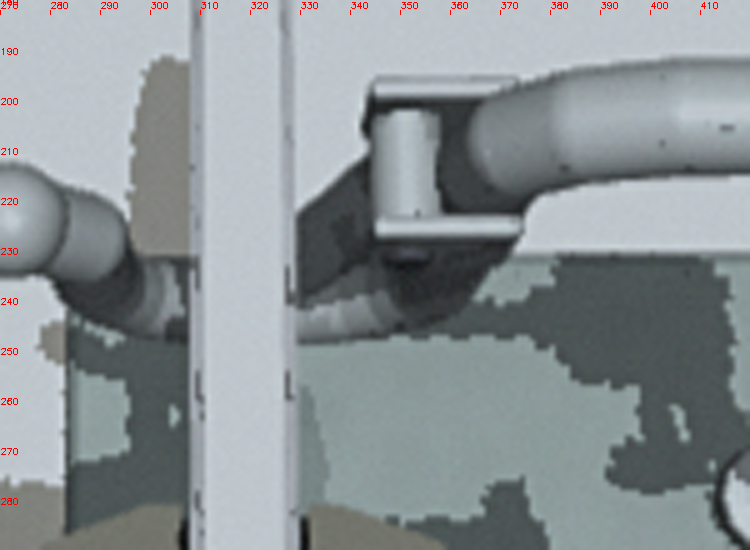

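>>> play_rows(
  steps=[
    [0,[-0.0002,0,0.0005],[0,0,0]],
    [0,[-0.0002,0,0.0005],[0,0,0]],
    [0,[-0.0002,0,0.0005],[0,0,0]],
    [0,[-0.0002,0,0.0005],[0,0,0]],
    [0,[-0.0002,0,0.0005],[0,0,0]],
    [0,[-0.0002,0,0.0005],[0,0,0]],
    [0,[-0.0002,0,0.0005],[0,0,0]],
    [0,[-0.0002,0,0.0005],[0,0,0]],
    [0,[-0.0002,0,0.0005],[0,0,0]],
    [0,[-0.0002,0,0.0005],[0,0,0]],
  ],
)

```text
t: 16.53
tool_pos: [512.0, 275.8, 250.2]
tcp_rot: [0.756, 0.606, 0.193, -0.153]
wrist_force: [-2.6, 0.3, -0.3]
gripper_width: 0.092
```

```bash
python3 shot.py wrist w14 270 180 150 110 5; python3 t8.py w14
```

```text
{'t': 16.533, 'tool_pos': [511.955, 275.767, 250.237], 'tcp_rot': [0.756, 0.606, 0.193, -0.153], 'wrist_force': [-2.567, 0.262, -0.297], 'q': [0.242, -0.257, 1.835, 0.453, 1.347, 0.409], 'gripper_width': 0.092}
ring c stand -1.5 -0.4 179.6 jaw [ 0.976 -0.219  0.003] yaw -0.221 tz [ 0.107  0.466 -0.878]
```

View pics/w14.png

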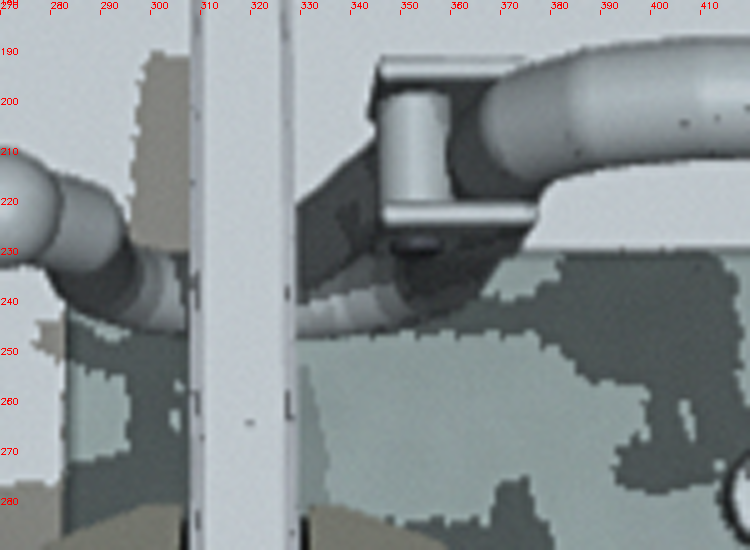

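>>> play_rows(
  steps=[
    [0,[-0.0003,0,0.0004],[0,0,0]],
    [0,[-0.0002,0,0.0004],[0,0,0]],
    [0,[-0.0003,0,0.0004],[0,0,0]],
    [0,[-0.0002,0,0.0004],[0,0,0]],
    [0,[-0.0003,0,0.0004],[0,0,0]],
    [0,[-0.0002,0,0.0004],[0,0,0]],
    [0,[-0.0003,0,0.0004],[0,0,0]],
    [0,[-0.0002,0,0.0004],[0,0,0]],
    [0,[0,0,0],[0,0,0]],
    [0,[0,0,0],[0,0,0]],
  ],
)

```text
t: 17.42
tool_pos: [512.1, 275.3, 245.5]
tcp_rot: [0.757, 0.606, 0.193, -0.153]
wrist_force: [0.2, 0.3, -1.9]
gripper_width: 0.092
```

```bash
python3 shot.py wrist w15 270 180 150 110 5; python3 t8.py w15; python3 shot.py scene c15 280 180 100 100 6
```

```text
{'t': 17.417, 'tool_pos': [512.13, 275.286, 245.536], 'tcp_rot': [0.757, 0.606, 0.193, -0.153], 'wrist_force': [0.202, 0.266, -1.932], 'q': [0.241, -0.256, 1.841, 0.453, 1.34, 0.405], 'gripper_width': 0.092}
ring c stand -1.2 -0.8 174.9 jaw [ 0.976 -0.22   0.003] yaw -0.222 tz [ 0.107  0.466 -0.878]
{'t': 17.467, 'tool_pos': [512.117, 275.299, 245.57], 'tcp_rot': [0.757, 0.606, 0.193, -0.153], 'wrist_force': [0.404, -0.347, -3.345], 'q': [0.241, -0.256, 1.841, 0.453, 1.341, 0.405], 'gripper_width': 0.09}
```

View pics/w15.png

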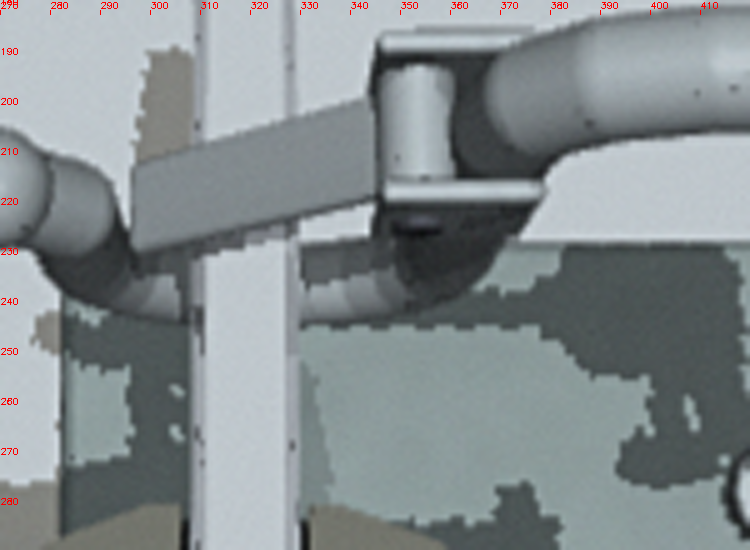

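View pics/c15.png

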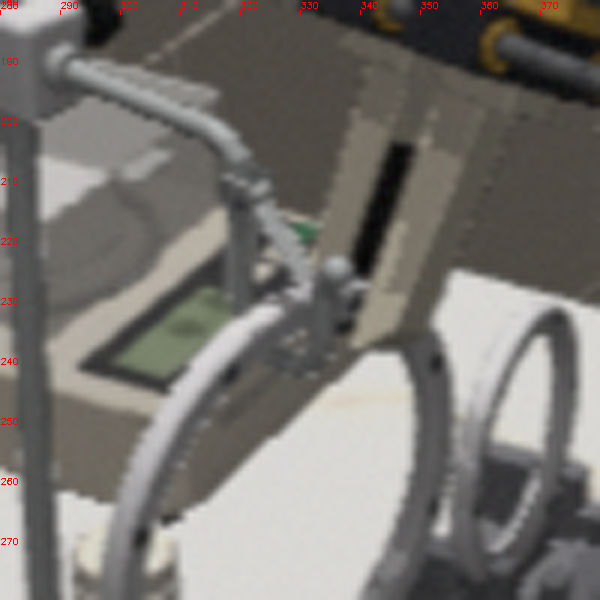

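The keeper has snapped shut over the rim (its flap now runs above the rim, wrist (297,215)–(343,205)). Now feel for the bottom.

>>> play_rows(
  steps=[
    [0,[-0.0001,0,0.0003],[0,0,0]],
    [0,[-0.0002,0,0.0003],[0,0,0]],
    [0,[-0.0001,0,0.0003],[0,0,0]],
    [0,[-0.0002,0,0.0003],[0,0,0]],
    [0,[-0.0001,0,0.0003],[0,0,0]],
    [0,[-0.0002,0,0.0003],[0,0,0]],
    [0,[-0.0001,0,0.0003],[0,0,0]],
    [0,[-0.0002,0,0.0003],[0,0,0]],
    [0,[-0.0001,0,0.0003],[0,0,0]],
    [0,[-0.0002,0,0.0003],[0,0,0]],
  ],
)

```text
t: 18.35
tool_pos: [512.3, 275.3, 241.9]
tcp_rot: [0.757, 0.606, 0.193, -0.153]
wrist_force: [-0.4, -0.6, -1.8]
gripper_width: 0.095
```

```bash
python3 -c "
from h import *
s=env.state();print(s['t'],s['tool_pos'],s['wrist_force'],s['wrist_torque'],s['dq'].round(3))"
```

```text
18.35 [512.25879521 275.34047641 241.90029958] [-0.35522315 -0.58419631 -1.82668919] [-0.44595377 -0.00635218 -0.0090734 ] [-0.001  0.001  0.005  0.001 -0.007 -0.004]
```

>>> play_rows(
  steps=[
    [0,[-0.0001,0,0.0002],[0,0,0]],
    [0,[-0.0001,0,0.0002],[0,0,0]],
    [0,[-0.0001,0,0.0002],[0,0,0]],
    [0,[-0.0001,0,0.0002],[0,0,0]],
    [0,[-0.0001,0,0.0002],[0,0,0]],
    [0,[-0.0001,0,0.0002],[0,0,0]],
    [0,[-0.0001,0,0.0002],[0,0,0]],
    [0,[-0.0001,0,0.0002],[0,0,0]],
    [0,[-0.0001,0,0.0002],[0,0,0]],
    [0,[-0.0001,0,0.0002],[0,0,0]],
  ],
)

```text
t: 19.18
tool_pos: [512.4, 275.5, 240.0]
tcp_rot: [0.757, 0.606, 0.194, -0.153]
wrist_force: [-0.5, -1.4, -0.1]
gripper_width: 0.095
```

```bash
python3 -c "
from h import *
s=env.state();print(s['t'],s['tool_pos'],s['wrist_force'],s['wrist_torque'],s['dq'].round(3))"
```

```text
19.1833 [512.43476802 275.53611966 240.00047344] [-0.53540733 -1.38333445 -0.11991847] [-0.301418    0.05131108  0.06138432] [-0.001  0.     0.002  0.001 -0.005 -0.003]
```

First light contact. Same rate again.

>>> play_rows(
  steps=[
    [0,[-0.0001,0,0.0002],[0,0,0]],
    [0,[-0.0001,0,0.0002],[0,0,0]],
    [0,[-0.0001,0,0.0002],[0,0,0]],
    [0,[-0.0001,0,0.0002],[0,0,0]],
    [0,[-0.0001,0,0.0002],[0,0,0]],
    [0,[-0.0001,0,0.0002],[0,0,0]],
    [0,[-0.0001,0,0.0002],[0,0,0]],
    [0,[-0.0001,0,0.0002],[0,0,0]],
    [0,[-0.0001,0,0.0002],[0,0,0]],
    [0,[-0.0001,0,0.0002],[0,0,0]],
  ],
)

```text
t: 20.02
tool_pos: [512.9, 275.8, 239.2]
tcp_rot: [0.756, 0.606, 0.195, -0.153]
wrist_force: [-1.0, -2.2, 3.4]
gripper_width: 0.094
```

```bash
python3 -c "
from h import *
s=env.state();print(s['t'],s['tool_pos'],s['wrist_force'],s['wrist_torque'],s['dq'].round(3))"; python3 shot.py wrist w17 270 180 150 110 5; python3 t8.py w17
```

```text
20.0167 [512.90403845 275.81137075 239.20199174] [-0.98042026 -2.19597798  3.43694027] [-0.07795414  0.06214433  0.0624555 ] [-0.001  0.002  0.001  0.002 -0.003 -0.001]
{'t': 20.017, 'tool_pos': [512.904, 275.811, 239.202], 'tcp_rot': [0.756, 0.606, 0.195, -0.153], 'wrist_force': [-0.98, -2.196, 3.437], 'q': [0.241, -0.254, 1.85, 0.456, 1.327, 0.399], 'gripper_width': 0.094}
ring c stand -0.3 0.0 168.7 jaw [ 0.975 -0.22   0.006] yaw -0.222 tz [ 0.11   0.467 -0.877]
```

View pics/w17.png

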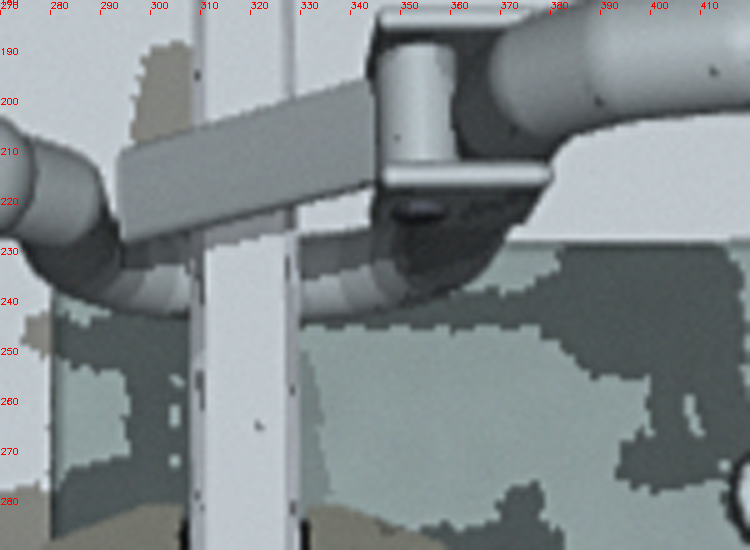

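Contact force about 5 N on the hook and growing. Repeat the same small command to see whether it builds up.

>>> play_rows(
  steps=[
    [0,[-0.0001,0,0.0002],[0,0,0]],
    [0,[-0.0001,0,0.0002],[0,0,0]],
    [0,[-0.0001,0,0.0002],[0,0,0]],
    [0,[-0.0001,0,0.0002],[0,0,0]],
    [0,[-0.0001,0,0.0002],[0,0,0]],
    [0,[-0.0001,0,0.0002],[0,0,0]],
    [0,[-0.0001,0,0.0002],[0,0,0]],
    [0,[-0.0001,0,0.0002],[0,0,0]],
    [0,[-0.0001,0,0.0002],[0,0,0]],
    [0,[-0.0001,0,0.0002],[0,0,0]],
  ],
)

```text
t: 20.9
tool_pos: [513.2, 276.0, 238.7]
tcp_rot: [0.756, 0.606, 0.196, -0.152]
wrist_force: [-2.7, -3.8, 6.2]
gripper_width: 0.089
```

```bash
python3 -c "
from h import *
s=env.state();print(s['t'],s['tool_pos'],s['wrist_force'],s['wrist_torque'],s['dq'].round(3))"; python3 shot.py wrist w18 270 180 150 110 5; python3 t8.py w18
```

```text
20.9 [513.22856976 276.02157231 238.68180307] [-2.65002524 -3.77498768  6.15878817] [-0.05814315  0.11911258  0.18967097] [-0.002  0.001 -0.     0.002 -0.001 -0.001]
{'t': 20.9, 'tool_pos': [513.229, 276.022, 238.682], 'tcp_rot': [0.756, 0.606, 0.196, -0.152], 'wrist_force': [-2.65, -3.775, 6.159], 'q': [0.241, -0.254, 1.852, 0.457, 1.324, 0.397], 'gripper_width': 0.089}
ring c stand 0.1 0.4 168.2 jaw [ 0.975 -0.22   0.007] yaw -0.222 tz [ 0.112  0.468 -0.876]
```

>>> play_rows(
  steps=[
    [0,[-0.0002,-0.0001,0.0002],[0,0,0]],
    [0,[-0.0002,-0.0001,0.0002],[0,0,0]],
    [0,[-0.0002,-0.0001,0.0002],[0,0,0]],
    [0,[-0.0002,-0.0001,0.0002],[0,0,0]],
    [0,[-0.0002,-0.0001,0.0002],[0,0,0]],
    [0,[-0.0002,-0.0001,0.0002],[0,0,0]],
    [0,[-0.0002,-0.0001,0.0002],[0,0,0]],
    [0,[-0.0001,-0.0001,0.0002],[0,0,0]],
    [0,[-0.0001,0,0.0002],[0,0,0]],
    [0,[-0.0001,0,0.0002],[0,0,0]],
  ],
)

```text
t: 21.78
tool_pos: [513.2, 276.0, 238.6]
tcp_rot: [0.756, 0.606, 0.199, -0.152]
wrist_force: [-1.4, -3.4, 5.6]
gripper_width: 0.092
```

```bash
python3 -c "
from h import *
s=env.state();print(s['t'],s['tool_pos'],s['wrist_force'],s['wrist_torque'],s['dq'].round(3))"; python3 shot.py wrist w19 270 180 150 110 5; python3 t8.py w19
```

```text
21.7833 [513.17659404 276.02427987 238.61414809] [-1.40181256 -3.38692824  5.57343847] [-0.07254931  0.10535258  0.188163  ] [ 0.002 -0.002 -0.    -0.001 -0.006 -0.002]
{'t': 21.783, 'tool_pos': [513.177, 276.024, 238.614], 'tcp_rot': [0.756, 0.606, 0.199, -0.152], 'wrist_force': [-1.402, -3.387, 5.573], 'q': [0.241, -0.257, 1.855, 0.459, 1.319, 0.395], 'gripper_width': 0.092}
ring c stand 0.3 0.6 168.3 jaw [ 0.975 -0.221  0.011] yaw -0.222 tz [ 0.116  0.47  -0.875]
```

View pics/w19.png

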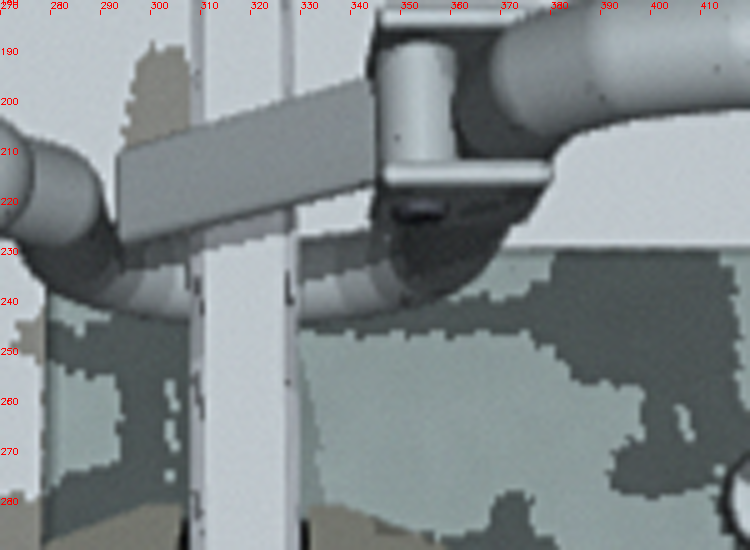

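Force has levelled at ~7.5 N on the hook for this command; raise it to the 10 N proof load.

>>> play_rows(
  steps=[
    [0,[-0.0002,-0.0001,0.0003],[0,0,0]],
    [0,[-0.0002,0,0.0003],[0,0,0]],
    [0,[-0.0002,-0.0001,0.0003],[0,0,0]],
    [0,[-0.0002,0,0.0003],[0,0,0]],
    [0,[-0.0002,-0.0001,0.0003],[0,0,0]],
    [0,[-0.0002,0,0.0003],[0,0,0]],
    [0,[-0.0002,-0.0001,0.0003],[0,0,0]],
    [0,[-0.0002,0,0.0003],[0,0,0]],
    [0,[-0.0002,-0.0001,0.0003],[0,0,0]],
    [0,[-0.0002,0,0.0003],[0,0,0]],
  ],
)

```text
t: 22.67
tool_pos: [513.3, 276.1, 238.4]
tcp_rot: [0.755, 0.606, 0.201, -0.152]
wrist_force: [-1.7, -2.8, 6.2]
gripper_width: 0.089
```

```bash
python3 -c "
from h import *
s=env.state();print(s['t'],s['tool_pos'],s['wrist_force'],s['wrist_torque'],s['dq'].round(3))"
```

```text
22.6667 [513.26573617 276.05597642 238.35028778] [-1.67266211 -2.81045202  6.19631388] [0.10012034 0.18144403 0.23396608] [ 0.    -0.003  0.     0.003 -0.006 -0.004]
```

```bash
python3 -c "
from h import *
s=env.state();R0=R.from_quat(s['tcp_rot'])
a=R.from_quat(np.load('st_w15.npy',allow_pickle=True).item()['tcp_rot'])
print('turn back in tool',(R0.inv()*a).as_rotvec().round(4)); print('force tool',R0.inv().apply(s['wrist_force']+[0,0,1.8]),'torque tool',R0.inv().apply(s['wrist_torque']))"
```

```text
turn back in tool [ 0.0108 -0.0105  0.005 ]
force tool [ 1.18420742 -0.89477151 -8.5108467 ] torque tool [ 0.28737022  0.06105516 -0.10666194]
```

>>> play_rows(
  steps=[
    [0,[-0.0002,0,0.0004],[0,0,0]],
    [0,[-0.0003,-0.0001,0.0004],[0,0,0]],
    [0,[-0.0002,0,0.0004],[0,0,0]],
    [0,[-0.0003,-0.0001,0.0004],[0,0,0]],
    [0,[-0.0002,0,0.0004],[0,0,0]],
    [0,[-0.0003,-0.0001,0.0004],[0,0,0]],
    [0,[-0.0002,0,0.0004],[0,0,0]],
    [0,[-0.0003,-0.0001,0.0004],[0,0,0]],
    [0,[-0.0002,0,0.0004],[0,0,0]],
    [0,[-0.0003,-0.0001,0.0004],[0,0,0]],
  ],
)

```text
t: 23.5
tool_pos: [513.5, 276.2, 238.1]
tcp_rot: [0.754, 0.606, 0.204, -0.151]
wrist_force: [-2.4, -2.4, 7.2]
gripper_width: 0.095
```

```bash
python3 -c "
from h import *
s=env.state();print(s['t'],s['tool_pos'],s['wrist_force'],s['wrist_torque'],s['dq'].round(3))"; python3 shot.py wrist w20 270 180 150 110 5; python3 t8.py w20; python3 ho.py w20
```

```text
23.5 [513.48036846 276.17337479 238.09009066] [-2.38393445 -2.44985033  7.20486992] [0.12517659 0.07999864 0.19544575] [ 0.    -0.005  0.005  0.002 -0.005 -0.005]
{'t': 23.5, 'tool_pos': [513.48, 276.173, 238.09], 'tcp_rot': [0.754, 0.606, 0.204, -0.151], 'wrist_force': [-2.384, -2.45, 7.205], 'q': [0.239, -0.261, 1.861, 0.463, 1.309, 0.388], 'gripper_width': 0.095}
ring c stand 1.1 1.4 168.1 jaw [ 0.975 -0.22   0.019] yaw -0.222 tz [ 0.124  0.475 -0.871]
[ 2.   0.4 81.5]
```

View pics/w20.png

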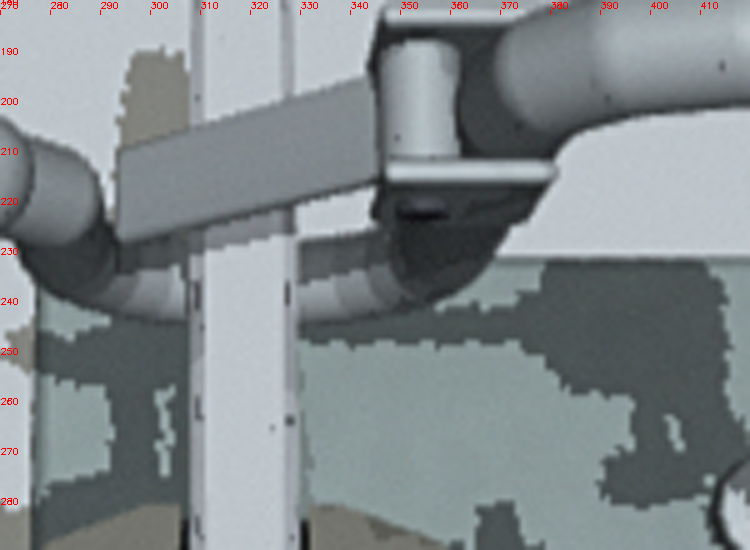

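Hook load now ~9 N. One more notch, with a small counter-turn, holding the proof load.

>>> play_rows(
  steps=[
    [0,[-0.0003,-0.0001,0.0005],[0.001,-0.001,0]],
    [0,[-0.0003,-0.0001,0.0005],[0.001,-0.001,0]],
    [0,[-0.0003,-0.0001,0.0005],[0.001,-0.001,0]],
    [0,[-0.0003,-0.0001,0.0005],[0.001,-0.001,0]],
    [0,[-0.0003,-0.0001,0.0005],[0.001,-0.001,0]],
    [0,[-0.0003,-0.0001,0.0005],[0.001,-0.001,0]],
    [0,[-0.0003,-0.0001,0.0005],[0.001,-0.001,0]],
    [0,[-0.0003,-0.0001,0.0005],[0.001,-0.001,0]],
    [0,[-0.0003,-0.0001,0.0005],[0.001,-0.001,0]],
    [0,[-0.0003,-0.0001,0.0005],[0.001,-0.001,0]],
  ],
)

```text
t: 24.38
tool_pos: [513.7, 276.3, 237.6]
tcp_rot: [0.753, 0.608, 0.201, -0.151]
wrist_force: [-2.7, -4.2, 6.4]
gripper_width: 0.093
```

```bash
python3 -c "
from h import *
s=env.state();print(s['t'],s['tool_pos'],s['wrist_force'],s['wrist_torque'],s['dq'].round(3))
R0=R.from_quat(s['tcp_rot'])
a=R.from_quat(np.load('st_w15.npy',allow_pickle=True).item()['tcp_rot'])
print('turn back in tool',(R0.inv()*a).as_rotvec().round(4))"
```

```text
24.3833 [513.74784026 276.29394759 237.63055913] [-2.6927842  -4.2065745   6.39659193] [0.14046388 0.11889067 0.15952123] [ 0.002  0.004 -0.005 -0.003  0.009 -0.001]
turn back in tool [ 0.0103 -0.0089  0.0103]
```

```bash
python3 - <<'E'
from h import *
for i in range(3):
    optics.snapshot('scene'); s=env.state(); print(round(s['t'],2),s['tool_pos'].round(2),s['wrist_force'].round(1))
E
python3 shot.py side s21 250 180 120 110 6; python3 shot.py wrist w21; python3 ho.py w21
```

```text
24.43 [513.77 276.28 237.63] [-3.5 -3.8  7.3]
24.48 [513.77 276.29 237.62] [-2.9 -4.3  6.8]
24.53 [513.76 276.31 237.63] [-3.2 -4.3  7.3]
{'t': 24.533, 'tool_pos': [513.765, 276.305, 237.627], 'tcp_rot': [0.753, 0.608, 0.201, -0.151], 'wrist_force': [-3.158, -4.276, 7.31], 'q': [0.241, -0.257, 1.857, 0.459, 1.314, 0.387], 'gripper_width': 0.096}
{'t': 24.583, 'tool_pos': [513.768, 276.283, 237.618], 'tcp_rot': [0.753, 0.608, 0.201, -0.151], 'wrist_force': [-2.351, -4.04, 7.571], 'q': [0.241, -0.257, 1.857, 0.459, 1.314, 0.387], 'gripper_width': 0.096}
[ 2.   0.4 81.5]
```

View pics/s21.png

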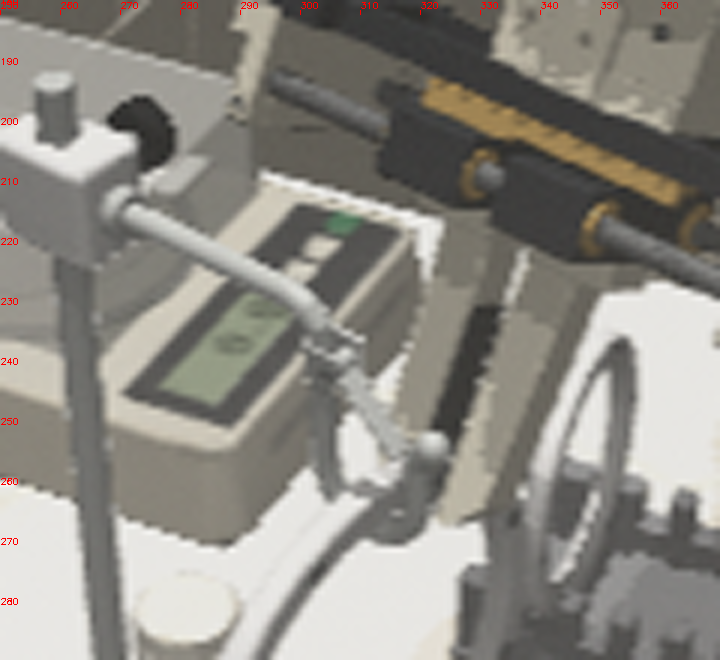

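View pics/w21_ho.png

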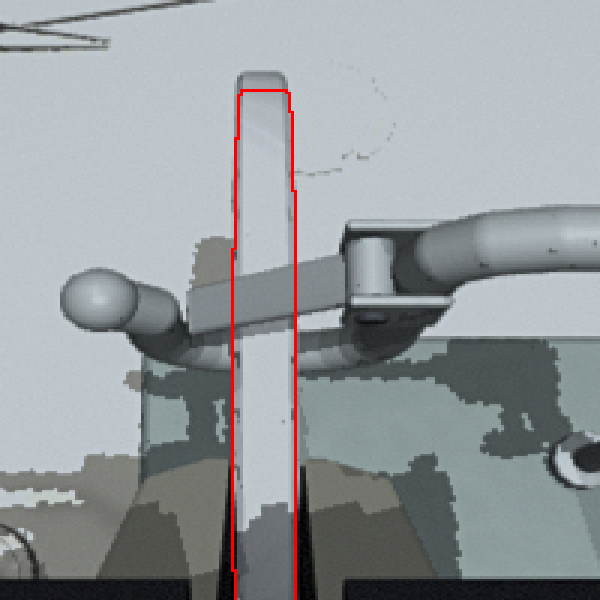

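Forces hold steady: ~9.1 N vertical, ~10.5 N total on the hook. One slightly firmer hold so the vertical load itself is at 10 N.

>>> play_rows(
  steps=[
    [0,[-0.0005,-0.0002,0.0007],[0.001,-0.001,0]],
    [0,[-0.0005,-0.0002,0.0007],[0.001,-0.001,0]],
    [0,[-0.0005,-0.0002,0.0007],[0.001,-0.001,0]],
    [0,[-0.0005,-0.0002,0.0007],[0.001,-0.001,0]],
    [0,[-0.0005,-0.0002,0.0007],[0.001,-0.001,0]],
    [0,[-0.0005,-0.0002,0.0007],[0.001,-0.001,0]],
    [0,[-0.0005,-0.0002,0.0007],[0.001,-0.001,0]],
    [0,[-0.0005,-0.0002,0.0007],[0.001,-0.001,0]],
    [0,[-0.0005,-0.0002,0.0007],[0.001,-0.001,0]],
    [0,[-0.0005,-0.0002,0.0007],[0.001,-0.001,0]],
  ],
)

```text
t: 25.47
tool_pos: [513.8, 276.5, 235.4]
tcp_rot: [0.753, 0.609, 0.199, -0.15]
wrist_force: [-0.8, -1.3, 8.5]
gripper_width: 0.093
```

```bash
python3 - <<'E'
from h import *
s=env.state(); print(round(s['t'],2),s['tool_pos'].round(2),s['wrist_force'].round(1))
for i in range(4):
    optics.snapshot('wrist'); s=env.state(); print(round(s['t'],2),s['tool_pos'].round(2),s['wrist_force'].round(1))
E
python3 shot.py wrist w22; python3 t8.py w22
```

```text
25.47 [513.81 276.5  235.39] [-0.8 -1.3  8.5]
25.52 [513.8  276.51 235.35] [-1.5 -2.2  8.3]
25.57 [513.82 276.5  235.4 ] [-2.1 -2.1  7.6]
25.62 [513.81 276.51 235.36] [-0.7 -2.4  8.1]
25.67 [513.81 276.51 235.37] [-0.7 -2.5  7.6]
{'t': 25.667, 'tool_pos': [513.81, 276.509, 235.367], 'tcp_rot': [0.753, 0.609, 0.199, -0.15], 'wrist_force': [-0.719, -2.502, 7.623], 'q': [0.242, -0.254, 1.857, 0.458, 1.314, 0.384], 'gripper_width': 0.088}
ring c stand 0.8 1.2 165.0 jaw [ 0.977 -0.212  0.016] yaw -0.214 tz [ 0.117  0.469 -0.876]
```

View pics/w22.png

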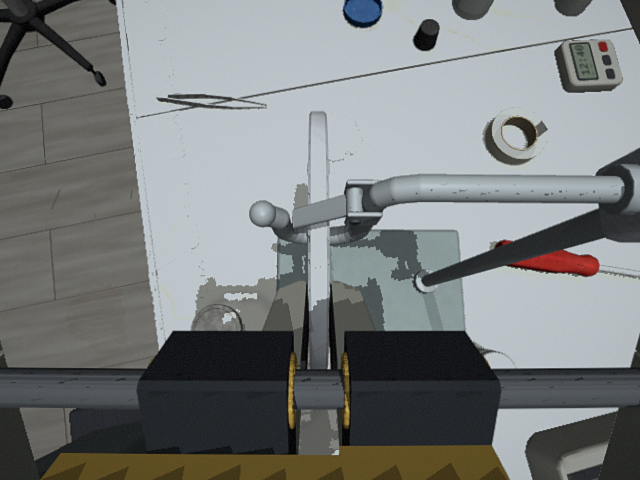

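Vertical hook load is 8.0 + 1.8 ≈ 9.9 N, lateral small. Hold it there a further 0.4 s.

```bash
python3 - <<'E'
from h import *
for i in range(8):
    optics.snapshot('wrist'); s=env.state(); print(round(s['t'],2),s['tool_pos'].round(2),s['wrist_force'].round(1))
E
```

```text
25.77 [513.82 276.51 235.36] [-0.4 -2.1  7.2]
25.82 [513.81 276.51 235.38] [-1.4 -2.8  7.1]
25.87 [513.82 276.51 235.37] [-0.9 -2.1  6.4]
25.92 [513.83 276.52 235.41] [-0.6 -2.7  7.8]
25.97 [513.8  276.5  235.42] [-0.3 -2.5  8. ]
26.02 [513.83 276.49 235.39] [-0.5 -2.3  8.4]
26.07 [513.82 276.52 235.39] [-0.7 -3.1  6.7]
26.12 [513.81 276.51 235.42] [-1.  -1.3  6.5]
```

>>> play_rows(
  steps=[
    [0,[-0.0005,-0.0001,0.0008],[0.001,-0.001,0]],
    [0,[-0.0005,-0.0001,0.0008],[0.001,-0.001,0]],
    [0,[-0.0005,-0.0001,0.0009],[0.001,-0.001,0]],
    [0,[-0.0005,-0.0001,0.0009],[0.001,-0.001,0]],
    [0,[-0.0005,-0.0001,0.0009],[0.001,-0.001,0]],
    [0,[-0.0005,-0.0001,0.0009],[0.001,-0.001,0]],
    [0,[-0.0005,-0.0001,0.0009],[0.001,-0.001,0]],
    [0,[-0.0005,-0.0001,0.0009],[0.001,-0.001,0]],
    [0,[-0.0005,-0.0001,0.0009],[0.001,-0.001,0]],
    [0,[-0.0005,-0.0001,0.0009],[0.001,-0.001,0]],
  ],
)

```text
t: 26.95
tool_pos: [514.4, 277.3, 231.2]
tcp_rot: [0.752, 0.611, 0.197, -0.15]
wrist_force: [-3.1, -2.6, 8.2]
gripper_width: 0.091
```

```bash
python3 - <<'E'
from h import *
F=[]
for i in range(9):
    s=env.state(); F.append(s['wrist_force']); optics.snapshot('wrist')
F=np.array(F)+[0,0,1.8]; print(F.round(1).tolist(),F.mean(0),np.linalg.norm(F,axis=1).mean(),s['tool_pos'],s['t'])
E
python3 shot.py scene c23 280 180 100 100 6; python3 shot.py wrist w23; python3 ho.py w23; python3 t8.py w23
```

```text
[[-3.1, -2.6, 10.0], [-2.9, -2.1, 8.8], [-2.5, -2.4, 9.9], [-1.9, -3.5, 9.1], [-1.5, -1.8, 9.4], [-1.9, -2.3, 9.6], [-1.8, -1.8, 9.0], [-2.1, -3.1, 8.3], [-2.4, -2.3, 8.6]] [-2.24721975 -2.44326396  9.18107479] 9.789712474136614 [514.38160039 277.35038656 231.2115522 ] 27.35
{'t': 27.4, 'tool_pos': [514.388, 277.331, 231.183], 'tcp_rot': [0.752, 0.611, 0.197, -0.15], 'wrist_force': [-2.409, -2.396, 6.947], 'q': [0.244, -0.247, 1.858, 0.456, 1.312, 0.38], 'gripper_width': 0.093}
{'t': 27.45, 'tool_pos': [514.385, 277.318, 231.201], 'tcp_rot': [0.752, 0.611, 0.197, -0.15], 'wrist_force': [-2.137, -2.723, 7.312], 'q': [0.244, -0.247, 1.858, 0.456, 1.312, 0.38], 'gripper_width': 0.09}
[ 2.   0.4 81.5]
ring c stand 0.9 1.8 160.7 jaw [ 0.978 -0.208  0.014] yaw -0.209 tz [ 0.112  0.467 -0.877]
```

View pics/w23_ho.png

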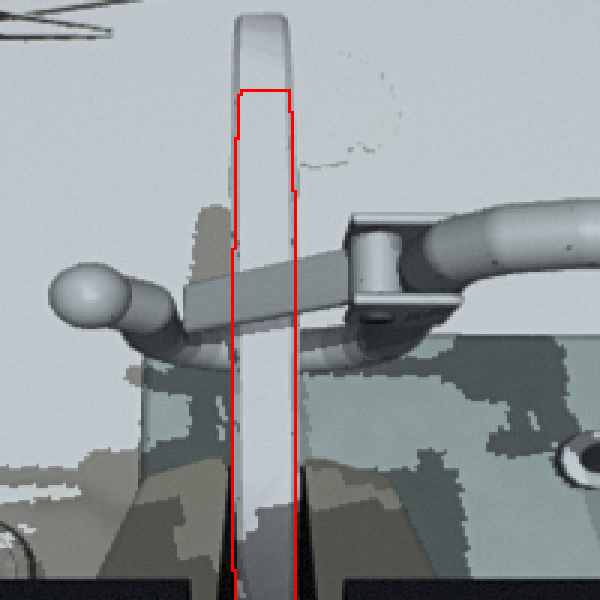

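View pics/c23.png

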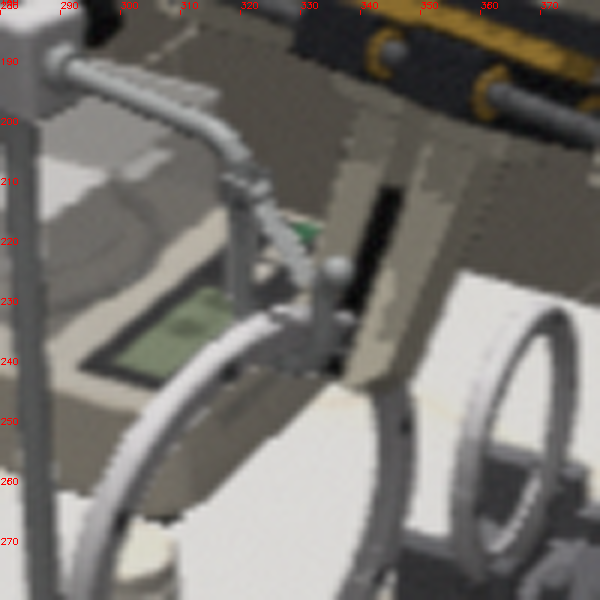

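The proof load reads 9.2 N vertical (9.8 N total), steady for over half a second; the rim pivots in the pads above that. The ring turned in the pads, so I find its centre now to set it plumb under the hook before release.

```bash
python3 - <<'E'
from ho import *
im=optics.snapshot('wrist'); st=env.state()
for a in np.arange(0,.36,.03):
    rc=np.array([69*np.sin(a),.4,12.5+69*np.cos(a)]); m=held_mask(st,rc); print(round(a,2),np.argwhere(m)[:,0].min(),end='; ')
s=R.from_quat(st['tcp_rot'])
c,sn=np.cos(SP[2]),np.sin(SP[2])
print()
for a in (.15,.18,.21,.24,.27):
    C=s.apply([69*np.sin(a),.4,12.5+69*np.cos(a)])+st['tool_pos'];d=C[:2]-SP[:2];print(a,C.round(1),'stand',c*d[0]+sn*d[1],-sn*d[0]+c*d[1])
E
```

```text
0.0 131; 0.03 127; 0.06 124; 0.09 120; 0.12 116; 0.15 112; 0.18 108; 0.21 104; 0.24 100; 0.27 96; 0.3 92; 0.33 88; 
0.15 [525.6 323.8 165.3] stand 0.7161026995817945 8.748760832342995
0.18 [525.9 325.4 166.6] stand 0.6773235570764569 10.377021494481067
0.21 [526.3 326.9 167.9] stand 0.6383455444309196 11.96622248812741
0.24 [526.6 328.5 169.3] stand 0.5992037392255432 13.514933639655577
0.27 [526.9 329.9 170.7] stand 0.5599333664428952 15.021761213563957
```

>>> play_rows(
  steps=[
    [0,[0,0,0],[0,0,0]],
    [0,[0.0002,0,-0.0004],[0,0,0]],
    [0,[-0.001,0,-0.0008],[0,0,0]],
    [0,[-0.0015,0,-0.0008],[0,0,0]],
    [0,[-0.0015,0,-0.0008],[0,0,0]],
    [0,[-0.0015,0,-0.0008],[0,0,0]],
    [0,[-0.0015,0,-0.0008],[0,0,0]],
    [0,[-0.0015,0,-0.0008],[0,0,0]],
    [0,[0,0,0],[0,0,0]],
    [0,[0,0,0],[0,0,0]],
  ],
)

```text
t: 28.38
tool_pos: [511.9, 266.4, 230.0]
tcp_rot: [0.752, 0.611, 0.196, -0.15]
wrist_force: [0.3, 0.5, 0.7]
gripper_width: 0.091
```

```bash
cat > pv.py <<'E'
from ho import *
import sys
n=sys.argv[1]; st=np.load(f'st_{n}.npy',allow_pickle=True).item(); s=R.from_quat(st['tcp_rot']); c,sn=np.cos(SP[2]),np.sin(SP[2])
for a in (.21,.24,.27,.3):
    rc=[69*np.sin(a),.4,12.5+69*np.cos(a)]; m=held_mask(st,np.array(rc))
    C=s.apply(rc)+st['tool_pos'];d=C[:2]-SP[:2];print(a,np.argwhere(m)[:,0].min(),C.round(1),'stand',(c*d[0]+sn*d[1]).round(1),(-sn*d[0]+c*d[1]).round(1))
E
python3 shot.py wrist w24; python3 pv.py w24
```

```text
{'t': 28.383, 'tool_pos': [511.867, 266.388, 229.976], 'tcp_rot': [0.752, 0.611, 0.196, -0.15], 'wrist_force': [0.269, 0.461, 0.67], 'q': [0.224, -0.259, 1.869, 0.459, 1.322, 0.364], 'gripper_width': 0.091}
0.21 104 [523.6 315.9 166.6] stand 0.5 0.6
0.24 100 [523.9 317.4 168. ] stand 0.5 2.2
0.27 96 [524.2 318.9 169.4] stand 0.4 3.7
0.3 92 [524.5 320.3 170.9] stand 0.4 5.2
```

View pics/w24.png

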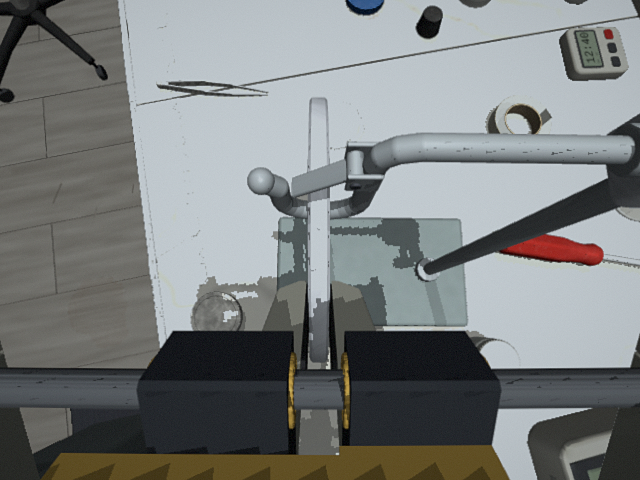

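>>> play_rows(
  steps=[
    [0,[-0.0009,0,-0.0005],[0,0,0]],
    [0,[-0.0009,0,-0.0005],[0,0,0]],
    [0,[-0.0009,0,-0.0005],[0,0,0]],
    [0,[-0.0009,0,-0.0005],[0,0,0]],
    [0,[-0.0009,0,-0.0005],[0,0,0]],
    [0,[0,0,0],[0,0,0]],
    [0,[0,0,0],[0,0,0]],
    [0,[0,0,0],[0,0,0]],
    [0,[0,0,0],[0,0,0]],
    [0,[0,0,0],[0,0,0]],
  ],
)

```text
t: 29.27
tool_pos: [510.7, 261.0, 230.1]
tcp_rot: [0.752, 0.611, 0.196, -0.151]
wrist_force: [0.3, 0.8, -0.6]
gripper_width: 0.098
```

```bash
python3 shot.py wrist w25; python3 pv.py w25; python3 shot.py side s25 240 180 120 110 6; python3 - <<'E'
from h import *
F=[]
for i in range(4):
    optics.snapshot('wrist'); F.append(env.state()['wrist_force'])
print(np.mean(F,0),env.state()['tool_pos'])
E
```

```text
{'t': 29.267, 'tool_pos': [510.723, 261.049, 230.122], 'tcp_rot': [0.752, 0.611, 0.196, -0.151], 'wrist_force': [0.308, 0.809, -0.611], 'q': [0.214, -0.265, 1.874, 0.461, 1.328, 0.355], 'gripper_width': 0.098}
0.21 104 [522.5 310.6 166.8] stand 0.6 -4.8
0.24 100 [522.8 312.1 168.2] stand 0.5 -3.3
0.27 96 [523.1 313.6 169.6] stand 0.5 -1.8
0.3 92 [523.4 315.  171. ] stand 0.5 -0.3
{'t': 29.317, 'tool_pos': [510.72, 261.051, 230.142], 'tcp_rot': [0.752, 0.611, 0.196, -0.151], 'wrist_force': [0.672, 0.557, -1.197], 'q': [0.214, -0.265, 1.874, 0.461, 1.328, 0.355], 'gripper_width': 0.091}
[0.69668189 0.44279542 0.00617414] [510.72919906 261.03426728 230.096294  ]
```

View pics/s25.png

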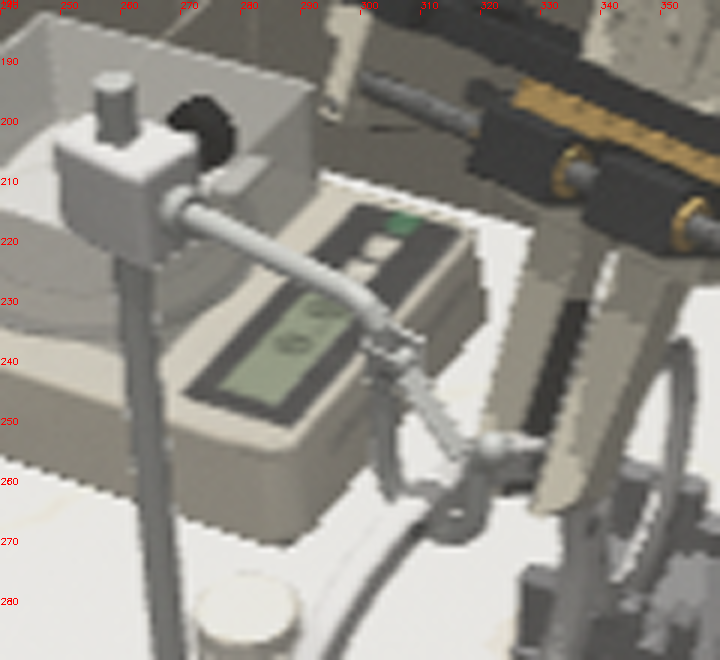

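Ring now plumb (centre y ≈ −2), hook carrying its weight. Release.

>>> play_rows(
  steps=[
    [12,[0,0,0],[0,0,0]],
    [15,[0,0,0],[0,0,0]],
    [18,[0,0,0],[0,0,0]],
    [22,[0,0,0],[0,0,0]],
    [26,[0,0,0],[0,0,0]],
    [30,[0,0,0],[0,0,0]],
    [35,[0,0,0],[0,0,0]],
    [35,[0,0,0],[0,0,0]],
    [35,[0,0,0],[0,0,0]],
    [35,[0,0,0],[0,0,0]],
  ],
)

```text
t: 30.4
tool_pos: [510.5, 261.0, 230.0]
tcp_rot: [0.752, 0.611, 0.195, -0.151]
wrist_force: [-0.4, 0.2, 0.2]
gripper_width: 0.351
```

```bash
python3 shot.py wrist w26;  python3 shot.py side s26 240 180 120 110 6
```

```text
{'t': 30.4, 'tool_pos': [510.478, 261.043, 229.97], 'tcp_rot': [0.752, 0.611, 0.195, -0.151], 'wrist_force': [-0.358, 0.179, 0.215], 'q': [0.214, -0.265, 1.874, 0.461, 1.329, 0.355], 'gripper_width': 0.351}
{'t': 30.45, 'tool_pos': [510.482, 261.043, 229.98], 'tcp_rot': [0.752, 0.611, 0.195, -0.151], 'wrist_force': [-0.588, -0.419, -0.051], 'q': [0.214, -0.265, 1.874, 0.461, 1.329, 0.355], 'gripper_width': 0.349}
```

View pics/w26.png

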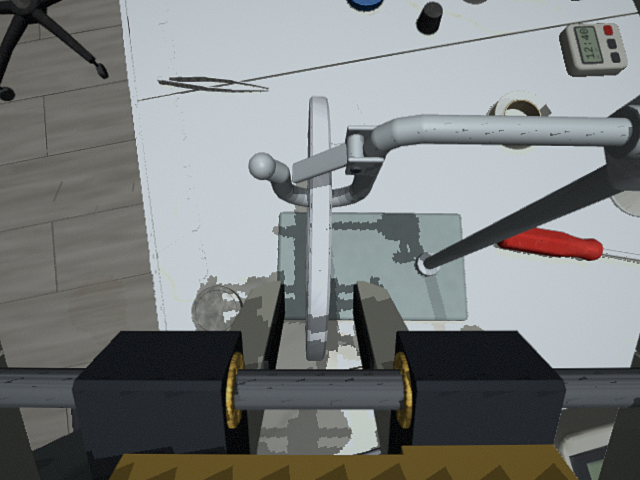

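View pics/s26.png

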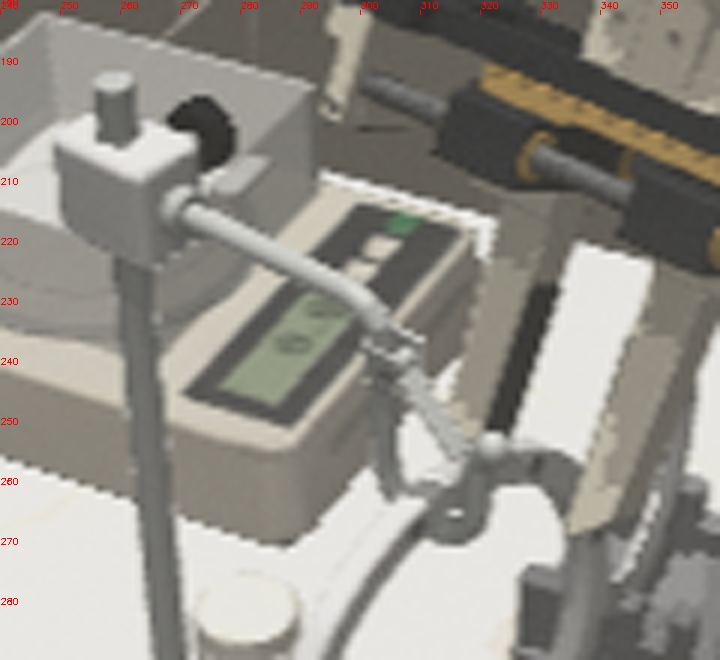

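Fingers are clear of the ring, keeper shut over the rim. Retreat along the fingers.

>>> play_rows(
  steps=[
    [35,[0,0,-0.004],[0,0,0]],
    [35,[0,0,-0.006],[0,0,0]],
    [35,[0,0,-0.008],[0,0,0]],
    [35,[0,0,-0.01],[0,0,0]],
    [35,[0,0,-0.014],[0,0,0]],
    [35,[0,0,-0.018],[0,0,0]],
    [35,[0,0,-0.018],[0,0,0]],
    [35,[0,0,-0.018],[0,0,0]],
    [35,[0,0,-0.012],[0,0,0]],
    [35,[0,0,0],[0,0,0]],
  ],
)

```text
t: 31.33
tool_pos: [496.9, 205.9, 335.4]
tcp_rot: [0.752, 0.611, 0.196, -0.15]
wrist_force: [0.2, 1.2, -0.1]
gripper_width: 0.35
```

>>> play_rows(
  steps=[
    [35,[0,0,0],[0,0,0]],
    [35,[0,0,0],[0,0,0]],
    [35,[0,0,0],[0,0,0]],
    [35,[0,0,0],[0,0,0]],
    [35,[0,0,0],[0,0,0]],
    [35,[0,0,0],[0,0,0]],
    [35,[0,0,0],[0,0,0]],
    [35,[0,0,0],[0,0,0]],
    [35,[0,0,0],[0,0,0]],
    [35,[0,0,0],[0,0,0]],
  ],
)

```text
t: 32.17
tool_pos: [496.5, 206.8, 331.8]
tcp_rot: [0.752, 0.611, 0.195, -0.151]
wrist_force: [0.4, -0.9, -0.5]
gripper_width: 0.35
```

```bash
python3 shot.py wrist w27 190 90 300 250 2;  python3 shot.py side s27 220 170 180 140 4; python3 shot.py scene c27 240 160 180 140 4; python3 - <<'E'
import numpy as np
from h import *
def fr():
    return [optics.snapshot('scene').astype(float)[190:330,270:350] for _ in range(3)]
a=np.mean(fr(),0)
for _ in range(6): optics.snapshot('side')
b=np.mean(fr(),0); d=np.abs(a-b); print(d.mean(),d.max(),np.percentile(d,99.5))
E
```

```text
{'t': 32.167, 'tool_pos': [496.546, 206.765, 331.812], 'tcp_rot': [0.752, 0.611, 0.195, -0.151], 'wrist_force': [0.448, -0.895, -0.454], 'q': [0.109, -0.341, 1.77, 0.467, 1.539, 0.341], 'gripper_width': 0.35}
{'t': 32.217, 'tool_pos': [496.551, 206.747, 331.846], 'tcp_rot': [0.752, 0.611, 0.195, -0.151], 'wrist_force': [-0.299, -0.482, -0.848], 'q': [0.109, -0.341, 1.77, 0.467, 1.539, 0.341], 'gripper_width': 0.349}
{'t': 32.267, 'tool_pos': [496.572, 206.722, 331.903], 'tcp_rot': [0.752, 0.611, 0.195, -0.151], 'wrist_force': [0.484, 0.061, -0.014], 'q': [0.108, -0.341, 1.77, 0.467, 1.539, 0.341], 'gripper_width': 0.348}
0.6476388888888888 4.0 2.333333333333343
```

View pics/w27.png

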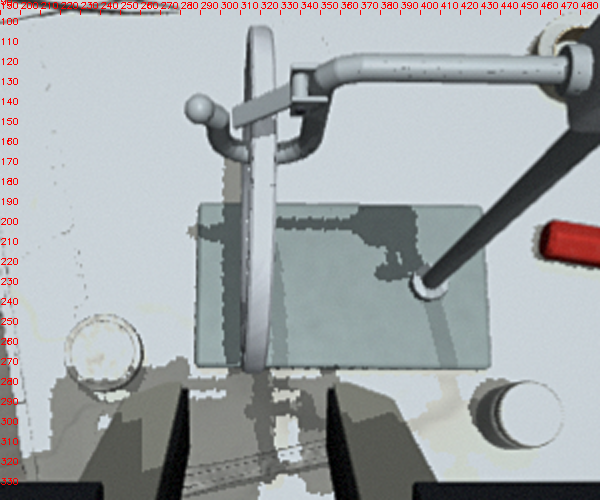

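View pics/s27.png

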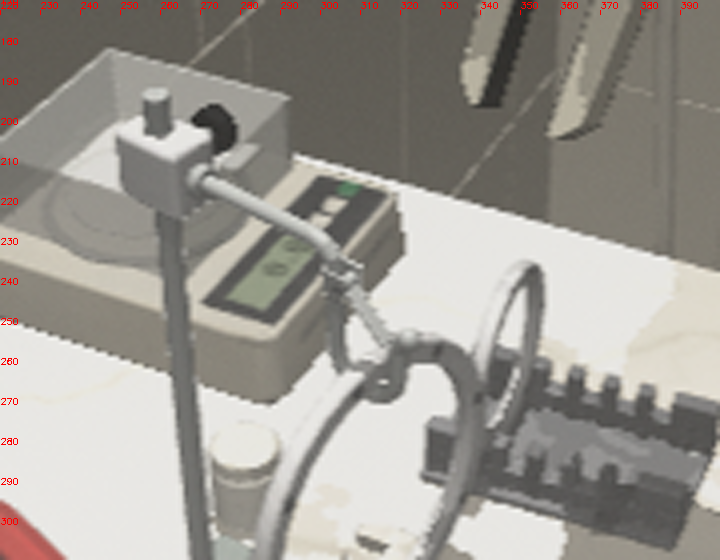

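View pics/c27.png

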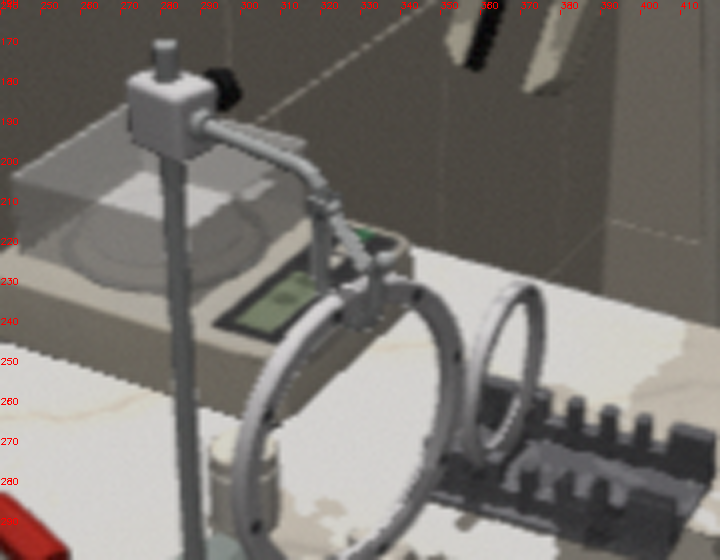

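The ring hangs at the bottom of the bowl under the shut keeper, and frames 0.4 s apart differ only by noise. The small ring and jar are in place and the gripper is well clear. Handing in.

```bash
python3 -c "
from h import *
s=env.state(); print(s['t'],np.abs(s['dq']).max()); print(order.finish_job())"
```

```text
32.9167 0.0008561543585787527
the job is handed in; nothing more can be done
None
```

The larger ring is hanging on the hook under the shut keeper, and I handed the job in at 32.9 s.

I gripped the rim about 35 mm to one side of the top, with the tool tilted 30°. I lifted the ring straight out of its slots, passed it over the hook tip, and lowered it slowly until the keeper snapped shut over the rim. It then rested on the bottom of the bowl, which I found at about 232 mm by touch.

**Proof load:** my readings show about 9.2 N vertical and 9.8 N in total on the hook, held for well over 0.5 s. The highest single reading was about 10.8 N in total, well under 18 N. These figures assume the ring weighs about 1.8 N, and I only saw the force between moves and during the holds, not continuously.

**Slip during the load:** the load levelled off just under 10 N because the rim turned in the pads by about 0.25 rad. I brought the ring back plumb under the hook before letting go.

**Last checks:**
- The keeper is shut above the rim, and the ring hangs freely with no visible motion between pictures 0.4 s apart.
- The gripper is over 100 mm away.
- The small ring and the jar look undisturbed in the pictures.
- The cameras put the bowl bottom 1 to 5 mm higher (233–237 mm) than touch did, so I went by touch.

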